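# Make up a pinned spacer pack on the assembly stand

## Task

Make up the spacer pack on the assembly stand: pull the keeper fully back, stack every spacer plate flat on the block with the holes over the bore and the plates' long sides along the rails, stand the small dark pipe sleeve on top, and pass the pin from the wooden block down through everything into the bore until its head sits on the sleeve. Then push the keeper fully home over the pin's head, and leave the other tools where they are.

Things in the scene. Friction and masses are not known exactly. Their poses are not given: they have to be found in the camera images.
- bore (a point): centre of the mouth of the 24 mm bore in the assembly stand, in its top face, 42 mm above the table. The stand is fixed to the table: a grey block 127 x 160 x 42 mm (its x, y, z; it reaches 75 mm in front of the bore and 52 mm behind it), the bore going right through; two low rails (34 mm high, 56 mm over both) run 225 mm from the bore along the stand's +x, away from the robot. Axes: x along the rails, z up
- keeper (a joint): a steel column sliding on the rails along the stand's +x; its arm reaches forward over the bore to a 42 mm disc (underside 134 mm, top 148 mm above the table). 0 m = home, disc above the bore; 0.11 m = fully back at its stop, bore free from above. A sprung ball near each end holds it there: about 7 N snaps it past, 2 N moves it between; it stays where left
- keeper_knob (a point): centre of the upright black round knob on top of the keeper's column, 28 mm diameter, 32 mm tall, centre 166 mm above the table; it stands 70 mm behind (stand +x) the disc's centre and moves with the keeper. The arm's top, at its foot, is 148 mm above the table
- sleeve_c (a point): centre of the sleeve, a short dark steel pipe ring 42 mm outside, about 26 mm inside, 20 mm high, 0.08 kg, starts standing on its sawn face on the table; this point is half-way up on its axis, z along the axis. (The other, pale and wider ring of 60 mm is not needed.)
- pin_head (a point): centre of the head of the pin. The pin is steel, 0.18 kg: a head 34 mm diameter and 24 mm high on a shank 18 mm diameter and 81 mm long whose last 11 mm taper to 7 mm; starts standing upright, head up, in a wooden block. This point is on the axis, half-way up the head: 12 mm above the head's underside, 93 mm above the tip; z along the axis towards the head
- pin_seat (a point): the point on the pin's axis at the underside of its head
- pin_tip (a point): the point at the lower tip of the pin's shank
- pin_stand_hole (a point): centre of the mouth of the 24 mm through hole in the top of the fixed wooden block (60 x 60 x 45 mm) in which the pin stands at the start, its tip on the table
- plate_1_c (a point): steel spacer plate, 76 x 52 x 10 mm (x, y, z of its own), plain, with one 24 mm hole through its middle, 0.2 kg; starts lying flat on the table. This point is the plate's centre (in the hole, half-way up), z along the hole. All plates are alike; between 2 and 4 of them are present in a start
- plate_2_c (a point): steel spacer plate, 76 x 52 x 10 mm (x, y, z of its own), plain, with one 24 mm hole through its middle, 0.2 kg; starts lying flat on the table. This point is the plate's centre (in the hole, half-way up), z along the hole. All plates are alike; between 2 and 4 of them are present in a start
- plate_3_c (a point): steel spacer plate, 76 x 52 x 10 mm (x, y, z of its own), plain, with one 24 mm hole through its middle, 0.2 kg; starts lying flat on the table. This point is the plate's centre (in the hole, half-way up), z along the hole. All plates are alike; between 2 and 4 of them are present in a start
- plate_4_c (a point): steel spacer plate, 76 x 52 x 10 mm (x, y, z of its own), plain, with one 24 mm hole through its middle, 0.2 kg; starts lying flat on the table. This point is the plate's centre (in the hole, half-way up), z along the hole. All plates are alike; between 2 and 4 of them are present in a start
- file: file with a wooden handle, 260 mm long, lying loose on the table, not needed: to be left where it is. Origin at the centre of its underside
- tape_measure: yellow tape measure, lying loose on the table, not needed: to be left where it is. Origin at the centre of its underside

How it is judged (in metres and radians):
On the way, in this order (a step that is already met when the one before it is completed fails the run):
1. the keeper is pulled fully back (at least 100 mm of 110) (value of joint keeper above 0.1 m), for 0.2 s.
2. with the keeper back (at least 95 mm), all plates and the sleeve are stacked over the bore and the pin passes through them into the bore, its head down on the sleeve (horizontal distance between each of plate_1_c, plate_2_c, plate_3_c, plate_4_c and bore below 0.0065 m and z of each of plate_1_c, plate_2_c, plate_3_c, plate_4_c in the frame of pin_seat below -0.015 m and height (world z) of each of plate_1_c, plate_2_c, plate_3_c, plate_4_c above 0.042 m and angle between the x axis of each of plate_1_c, plate_2_c, plate_3_c, plate_4_c and the x axis of bore, either way round below 0.2 rad and horizontal distance between sleeve_c and bore below 0.008 m and height (world z) of sleeve_c above 0.055 m and distance between pin_seat and sleeve_c below 0.0135 m and horizontal distance between pin_head and bore below 0.005 m and angle between pin_head's own z axis and vertical below 0.06 rad and z of pin_tip in the frame of bore below -0.012 m and value of joint keeper above 0.095 m), for 0.3 s.
At the end, for the whole second after the job is handed in: Plates within 6.5 mm of the bore axis and 0.2 rad of the rails, under the sleeve (within 8 mm); pin upright (0.06 rad), within 5 mm of the axis, tip 12 mm or more down in the bore, head on the sleeve (3.5 mm); keeper home (5 mm); all at rest (horizontal distance between each of plate_1_c, plate_2_c, plate_3_c, plate_4_c and bore below 0.0065 m and z of each of plate_1_c, plate_2_c, plate_3_c, plate_4_c in the frame of pin_seat below -0.015 m and height (world z) of each of plate_1_c, plate_2_c, plate_3_c, plate_4_c above 0.042 m and angle between the x axis of each of plate_1_c, plate_2_c, plate_3_c, plate_4_c and the x axis of bore, either way round below 0.2 rad and horizontal distance between sleeve_c and bore below 0.008 m and height (world z) of sleeve_c above 0.055 m and distance between pin_seat and sleeve_c below 0.0135 m and horizontal distance between pin_head and bore below 0.005 m and angle between pin_head's own z axis and vertical below 0.06 rad and z of pin_tip in the frame of bore below -0.012 m and value of joint keeper below 0.005 m and linear speed of each of pin, sleeve, plate_1, plate_2, plate_3, plate_4 below 0.02 m/s); the robot touches nothing.
It fails at once if a bystander (file, tape measure) is moved more than 5 cm (distance of any of file, tape_measure from where it was at the start of the episode above 0.05 m).
Of plate_1, plate_2, plate_3, plate_4 only 2 to 4 are there at a start; the rules pass over those that are not, and their reading is None.
At some moment in a run one of plate_1, plate_2, plate_3, plate_4 may be knocked a few centimetres aside while the robot is not near it.
It also fails if it takes over 210 s, if anything falls off the work surface, if the arm or the gripper's body presses on something with over 40 N, if the wrist force passes 120 N, or if a joint passes its speed limit or range.

## Robot

A 6-joint arm with a two-finger parallel gripper is mounted at the origin on a cart in front of the work surface, level with it; the furniture and walls round the work are solid. World frame = base frame: x ahead of the robot, y to its left, z up, the work surface at z = 0. Lengths are in m, angles in degrees, forces in N, time in s.
With the tool pointing down it reaches from about 0.35 to 0.875 m from the base axis. Payload 4.2 kg.
Tool frame: the origin (TCP) lies midway between the tips of the shut fingers; the grasp point (between the pads) lies 19 mm behind it; z points along the fingers, y is the line along which they close (so a half turn about z gives the same grasp; the last joint's range is limited). The gripper opens to 87 mm and grips with 3 to 60 N. Pads are 19 mm wide; open, the fingers measure 117 mm over their backs; the gripper's body (75 mm by 190 mm) begins 51 mm behind the grasp point.
Start: joints at [-58.235, 22.042, 0.453, 0, -68.411, -14.817], TCP at [0.182, -0.598, 0.223] pointing down, gripper open.
Joint ranges: [-179.83, 179.83], [-69.29, 118.12], [-61.27, 80.66], [-181.25, 117.63], [-171.15, -9.14], [-177.46, 177.46]. Speed limits (degrees/s): [159.86, 159.86, 180, 180, 180, 180].

## Interface

Orientations are given as a 3x3 rotation matrix whose columns are the frame's x, y, z axes.
In Python, from station import r, cams gives the robot as it stands.
- The arm moves only by the tool play_rows, never from a script. Its argument "commands" is text: rows parted by semicolons, each of 6 numbers parted by spaces: the shift along the world's x, y, z normalised to -1 to 1, where 1 is 30 mm, then the turn, a rotation vector about the world's x, y, z normalised to -1 to 1, where 1 is 0.15 rad. A call has 1 to 20 rows; each row shifts and turns the commanded pose from where the row before left it; what a row does not reach is not made up. A row lasts 1/10 s, in which the tool goes at most 50 mm and 8.59 degrees, less where a joint would pass 70% of its speed; a pose out of reach is approached as far as the arm can. A call with a number of a shift or a turn outside -1 to 1 is refused whole. A call with a gripper value outside its range is refused whole. "grip" is the finger opening in mm, from 0 to 87, set as the call begins (left out, the last holds). The fingers move at their own pace and stop on an object; the grip force is fixed at half the most. Time passes only in rows, so rows that do not move let the fingers close. It gives the time, the measured TCP pose, the force, the opening and the grip force at its end, in the units of the state.
- r.sense(): the state, without advancing time (a new reading comes with each control period).
- cams.capture(name): name is "scene" or "side" or "wrist"; returns (picture, depth): 420x560x3 uint8, blue, green, red; 420x560 float32, m along the optical axis (not along the pixel's ray), 0 where there is no reading.
- cams.camera_info(name): a dict with "mtx" (3x3 intrinsics, pixels), "R" (3x3) and "t" (3): a world point X has camera coordinates R X + t. Camera axes: x right, y down, z forward; pixel columns grow to the right and rows downward; lengths in m; the calibration is good to about 2 mm. A picture is of the moment at which its call begins: read the wrist's pose just before it. camera_info takes no time and is no camera call; for the wrist camera it gives the pose at the moment of the call.
- r.finish_job(): hands the job in; it is judged then, once.
The state is a dict: "time_s": time; "joints": joint angles; "joint_velocities": joint speeds; "effort": joint torques, N m; "tcp_pos": TCP position; "ee_rot": TCP orientation; "wrist_force": force on the tool from outside, world axes, zero at the start; "moment": the same for the moment, N m; "gripper_width": opening from 0.0 (shut) to 1.0 (fully open); "gripper_force": force on a finger pad.
Only numpy, scipy, OpenCV 4.12 (cv2) and the standard library are available. Lean on these libraries where they do the work, as an engineer would, in place of code of your own. Each camera call takes 0.05 s, during which the arm holds its last target. There are 200 camera calls.

## Working session

There is one attempt and no reset: what is moved stays moved. The work goes in short steps, Python scripts to look and compute and a tool call to move; the robot and the scene stay as the last step left them, time stands still between calls to the robot, and variables do not carry over. Pictures are saved under pics/ and viewed, at most 14 in all, crops included, and the job is handed in when it is done.

Besides the shell and the picture viewer there is one more tool, called after "Call:" by a JSON object that holds its "fn" and its "kwargs". play_rows: Moves the arm, as the interface text tells. Scaled input: -1 to 1 covers 30 mm each way for a shift and 0.15 rad each way for a turn. Its arguments: {"type":"object","properties":{"commands":{"type":"string"},"grip":{"type":"number"}},"required":["commands"]}

```bash
ls; mkdir -p pics
python3 - <<'E'
from station import r,cams
import cv2,numpy as np
s=r.sense();print(s['time_s'],s['tcp_pos'],s['ee_rot'],s['gripper_width'])
for n in ('scene','side'):
    p,d=cams.capture(n);cv2.imwrite(f'pics/{n}0.png',p);np.save(f'{n}0.npy',d)
    i=cams.camera_info(n);print(n,i, -i['R'].T@i['t'])
E
```

```text
pics
0.0 [ 0.18202735 -0.59725845  0.22145927] [[-9.56626512e-01 -2.91316306e-01 -7.25286339e-04]
 [-2.91317196e-01  9.56624251e-01  2.08199382e-03]
 [ 8.73077523e-05  2.20297887e-03 -9.99997570e-01]] 1.0014811558174417
scene {'mtx': array([[483.6064074 ,   0.        , 272.75078065],
       [  0.        , 483.6064074 , 210.73505509],
       [  0.        ,   0.        ,   1.        ]]), 'R': array([[ 0.46396975, -0.88584736, -0.00255605],
       [-0.37800262, -0.19537075, -0.90495541],
       [ 0.80115298,  0.42083813, -0.42549874]]), 't': array([-0.19242672,  0.3221591 ,  1.28909727])} [-0.82170695 -0.65002151  0.83955703]
side {'mtx': array([[382.13588928,   0.        , 284.37837982],
       [  0.        , 382.13588928, 219.97667194],
       [  0.        ,   0.        ,   1.        ]]), 'R': array([[-9.84651630e-01, -1.74530172e-01, -6.21343851e-04],
       [-9.88760718e-02,  5.60758421e-01, -8.22054448e-01],
       [ 1.43821728e-01, -8.09375817e-01, -5.69408551e-01]]), 't': array([0.49329106, 0.1441863 , 1.03491301])} [0.35113344 0.84287406 0.70812381]
```

View pics/scene0.png

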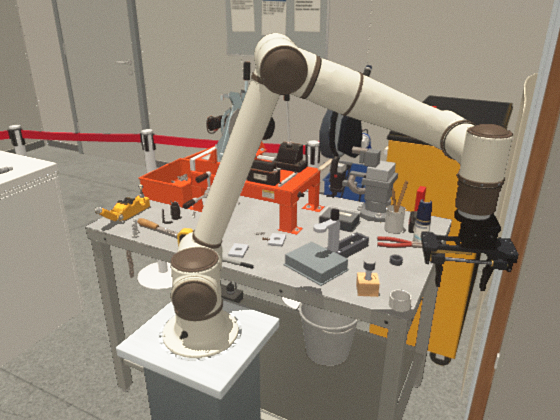

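View pics/side0.png

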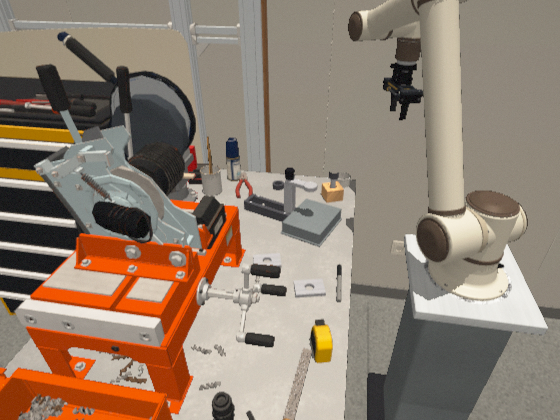

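The scene view shows two plates at (237,250) and (277,239), the stand at (316,262), the knob at (334,213), the pin block at (369,280), the dark sleeve at (396,259) and the pale ring at (400,300). The side view shows plates at (310,288) and (267,260), and the tape at (321,341).

```bash
cat > h.py <<'E'
from station import r,cams
import cv2,numpy as np
def ray(i,uv,z):
    uv=np.atleast_2d(np.array(uv,float)); c=-i['R'].T@i['t']
    d=np.c_[uv,np.ones(len(uv))]@np.linalg.inv(i['mtx']).T@i['R']
    return c+d*((z-c[2])/d[:,2])[:,None]
def cloud(i,d):
    v,u=np.mgrid[:d.shape[0],:d.shape[1]]
    q=np.stack([u,v,np.ones_like(u)],-1)@np.linalg.inv(i['mtx']).T*d[...,None]
    return (q-i['t'])@i['R']
def proj(i,X):
    q=(np.atleast_2d(X)@i['R'].T+i['t'])@i['mtx'].T; return q[:,:2]/q[:,2:]
E
python3 - <<'E'
from h import *
i=cams.camera_info('scene')
for n,uv,z in [('p1',(237,250),.01),('p2',(277,239),.01),('disc',(325,226),.148),('knob',(335,211),.182),('pinhead',(369,265),.12),('sleeve',(396,259),.02),('pale',(400,300),.03)]:print(n,ray(i,uv,z))
j=cams.camera_info('side')
for n,uv,z in [('p1',(310,288),.01),('p2',(267,260),.01),('disc',(309,184),.148),('knob',(290,170),.182),('pin',(334,175),.1),('sleeve',(279,185),.02),('tape',(321,341),.03)]:print(n,ray(j,uv,z))
w=cams.camera_info('wrist');s=r.sense()
R=np.array(s['ee_rot']);c=-w['R'].T@w['t'];print('cam in tool',R.T@(c-s['tcp_pos']),R.T@w['R'].T,w['mtx'])
a=cv2.resize(cv2.imread('pics/scene0.png')[180:320,170:430],None,fx=3,fy=3,interpolation=3);cv2.imwrite('pics/sc.png',a[:,:780])
a=cv2.resize(cv2.imread('pics/side0.png')[150:350,190:360],None,fx=3,fy=3,interpolation=3);cv2.imwrite('pics/sd.png',a)
E
```

```text
p1 [[0.40264705 0.13243047 0.01      ]]
p2 [[0.53623591 0.04640677 0.01      ]]
disc [[ 0.45587854 -0.16452229  0.148     ]]
knob [[ 0.50577773 -0.17696147  0.182     ]]
pinhead [[ 0.33912701 -0.34638989  0.12      ]]
sleeve [[ 0.57737799 -0.37140551  0.02      ]]
pale [[ 0.34301942 -0.44301309  0.03      ]]
p1 [[0.40984983 0.1394098  0.01      ]]
p2 [[0.54097473 0.0518469  0.01      ]]
disc [[ 0.45322832 -0.15136435  0.148     ]]
knob [[ 0.51317986 -0.16548231  0.182     ]]
pin [[ 0.38663659 -0.31235907  0.1       ]]
sleeve [[ 0.58330851 -0.35224861  0.02      ]]
tape [[0.36596096 0.31291369 0.03      ]]
cam in tool [ 0.08336271  0.00055116 -0.16206393] [[-2.58347363e-04 -9.53302170e-01 -3.02018057e-01]
 [ 9.99999700e-01 -2.55531831e-05 -7.74746328e-04]
 [ 7.30849832e-04 -3.02018166e-01  9.53301890e-01]] [[372.41903859   0.         279.32706337]
 [  0.         372.41903859 211.24851966]
 [  0.           0.           1.        ]]
```

View pics/sc.png

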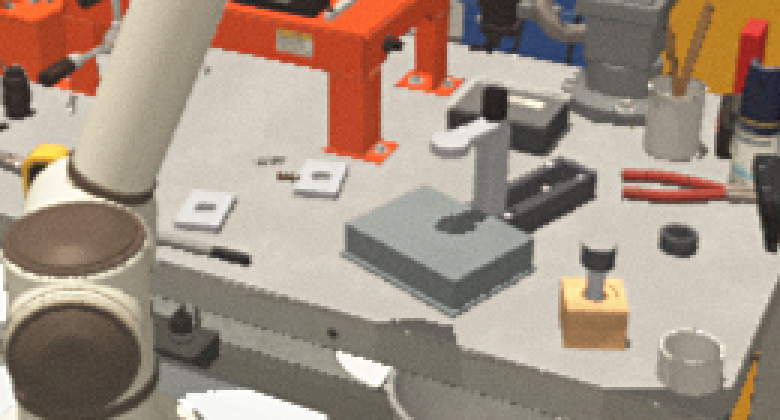

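View pics/sd.png

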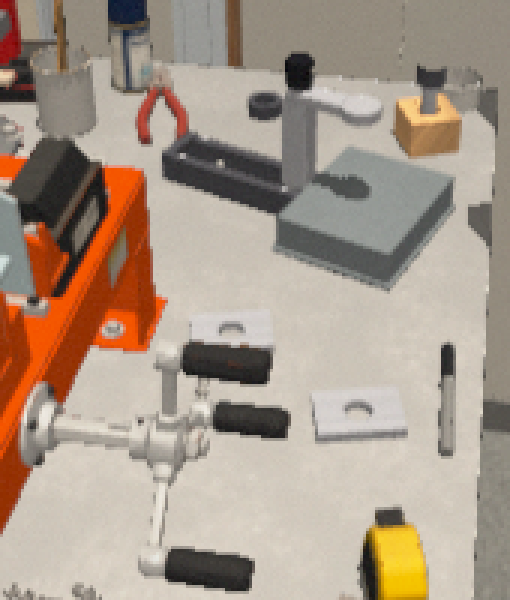

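The crops show that exactly two plates are visible, that the rails run up and right in the scene view, and that a pen-like item lies near plate 2. I'll move the wrist camera over the work.

Call:
{"fn": "play_rows", "kwargs": {"commands": ".4 .667 .25 0 0 0;.4 .667 .25 0 0 0;.4 .667 .25 0 0 0;.4 .667 .25 0 0 0;.4 .667 .25 0 0 0;.4 .667 .25 0 0 0;.4 .667 .25 0 0 0;.4 .667 .25 0 0 0;.4 .667 .25 0 0 0;.4 .667 .25 0 0 0;.4 .667 .25 0 0 0;.4 .667 .25 0 0 0;.4 .667 .25 0 0 0;.4 .667 .25 0 0 0;.4 .667 .25 0 0 0;.4 .667 .25 0 0 0;.4 .667 .25 0 0 0;.4 .667 .25 0 0 0;0 0 0 0 0 0;0 0 0 0 0 0"}}

```text
time_s: 2.1
tcp_pos: [0.3981, -0.2374, 0.3572]
ee_rot: [[-0.956, -0.293, -0.001], [-0.293, 0.956, 0.0], [0.001, 0.001, -1.0]]
wrist_force: [-0.3, 0.2, 0.4]
gripper_width: 1.005
gripper_force: 0.0
```

Run:
```python
from h import *
s=r.sense();print(s['time_s'],s['tcp_pos'],s['joints'])
w=cams.camera_info('wrist');p,d=cams.capture('wrist');cv2.imwrite('pics/w1.png',p)
np.savez('w1.npz',d=d,**w)
```

```text
2.1 [ 0.39805229 -0.23736287  0.35716291] [-1.06469304e+01  1.82625604e+00 -6.56494453e+00 -1.25068521e-02
 -8.16514727e+01 -6.23424517e+01]
```

View pics/w1.png

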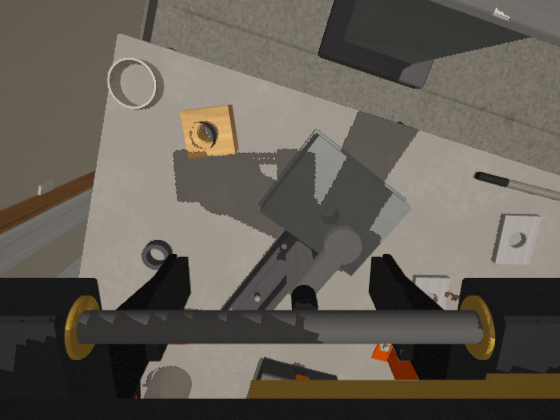

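The wrist view shows the disc at (342,246), the knob at (303,298), the block corners at (317,130), (410,208) and (262,207), the pin at (205,133), the sleeve at (157,255), and plates at (517,239) and (432,290).

Run:
```python
from h import *
w=dict(np.load('w1.npz'));d=w['d'];P=cloud(w,d)
f=lambda uv,z:ray(w,uv,z)[0]
print('corners',*[np.round(f(c,.042)[:2],4) for c in [(317,130),(410,208),(262,207)]])
for n,uv,z in [('disc',(342,246),.148),('knob',(303,300),.182),('pin',(206,131),.108),('sleeve',(157,254),.02),('p1',(517,239),.01),('p2',(432,290),.01)]:
    print(n,f(uv,z)[:2].round(4),P[uv[1],uv[0]].round(3))
# masks by height
for n,(u0,v0,u1,v1),(a,b) in [('disc',(315,220,375,275),(.138,.155)),('blocktop',(250,120,420,280),(.036,.048)),('sleeve',(135,235,180,275),(.014,.026)),('pin',(180,100,235,160),(.09,.125)),('p1',(480,190,559,280),(.005,.016)),('knob',(280,270,330,312),(.17,.2))]:
    S=P[v0:v1,u0:u1];m=((S[...,2]>a)&(S[...,2]<b)).astype(np.uint8)
    m=cv2.morphologyEx(m,cv2.MORPH_OPEN,np.ones((3,3)))
    q=S[m>0]
    if len(q)>5: print(n,len(q),q.mean(0).round(4),cv2.minAreaRect(q[:,:2].astype(np.float32)*1000))
i=cams.camera_info('side');D=np.load('side0.npy');Q=cloud(i,D)
m=(D>0)&(Q[...,0]>.3)&(Q[...,0]<.75)&(Q[...,1]>-.05)&(Q[...,1]<.35)&(Q[...,2]>.02)
q=Q[m]
for x in np.arange(.3,.75,.05):
    print(round(x,2),[ (lambda t:round(t.max(),2) if len(t)>3 else 0)(q[(abs(q[:,0]-x-.025)<.025)&(abs(q[:,1]-y-.025)<.025)][:,2]) for y in np.arange(-.05,.35,.05)])
```

```text
corners [ 0.3464 -0.2033] [ 0.4071 -0.0511] [ 0.4637 -0.2412]
disc [ 0.4484 -0.151 ] [ 0.449 -0.151  0.147]
knob [ 0.5047 -0.179 ] [ 0.506 -0.179  0.18 ]
pin [ 0.3787 -0.3261] [ 0.395 -0.343 -0.001]
sleeve [ 0.5841 -0.3668] [ 0.595 -0.371  0.   ]
p1 [0.4112 0.132 ] [0.413 0.139 0.001]
p2 [0.5251 0.0472] [0.525 0.047 0.01 ]
disc 1542 [ 0.4552 -0.1536  0.1474] ((459.6209716796875, -150.34390258789062), (41.4952278137207, 61.2678337097168), 85.46875762939453)
blocktop 9346 [ 0.4287 -0.1507  0.0419] ((443.1700134277344, -146.60287475585938), (161.0092315673828, 136.8417510986328), 70.1430435180664)
sleeve 331 [ 0.587  -0.3719  0.0193] ((588.1056518554688, -371.7369689941406), (34.28218078613281, 40.53105926513672), 69.53942108154297)
p1 1871 [0.4029 0.1328 0.0097] ((393.24713134765625, 132.0514373779297), (122.70442199707031, 65.45547485351562), 5.266942024230957)
knob 366 [ 0.508  -0.1761  0.1795] ((508.43218994140625, -175.6778106689453), (13.534394264221191, 26.793441772460938), 18.891578674316406)
0.3 [0, 0, 0, 0, 0, 0, 0, np.float64(0.07)]
0.35 [0, 0, 0, 0, 0, 0, np.float64(0.06), np.float64(0.07)]
0.4 [np.float64(0.04), 0, 0, 0, 0, 0, 0, 0]
0.45 [0, 0, 0, 0, 0, np.float64(0.11), np.float64(0.12), np.float64(0.23)]
0.5 [0, 0, 0, 0, 0, np.float64(0.11), np.float64(0.12), np.float64(0.23)]
0.55 [0, 0, 0, 0, 0, 0, 0, np.float64(0.15)]
0.6 [0, np.float64(0.17), np.float64(0.18), np.float64(0.25), np.float64(0.25), np.float64(0.25), np.float64(0.32), np.float64(0.32)]
0.65 [0, np.float64(0.17), 0, np.float64(0.25), np.float64(0.4), np.float64(0.4), np.float64(0.4), np.float64(0.41)]
0.7 [0, np.float64(0.17), np.float64(0.18), 0, np.float64(0.41), np.float64(0.41), np.float64(0.48), np.float64(0.48)]
```

Call:
{"fn": "play_rows", "kwargs": {"commands": ".383 .205 -.32 0 0 -.436;.383 .205 -.32 0 0 -.436;.383 .205 -.32 0 0 -.436;.383 .205 -.32 0 0 -.436;.383 .205 -.32 0 0 -.436;.383 .205 -.32 0 0 -.436;.383 .205 -.32 0 0 -.436;.383 .205 -.32 0 0 -.436;.383 .205 -.32 0 0 -.436;.383 .205 -.32 0 0 -.436;0 0 0 0 0 0;0 0 0 0 0 0"}}

```text
time_s: 3.35
tcp_pos: [0.5125, -0.1769, 0.2611]
ee_rot: [[-0.937, 0.35, -0.002], [0.35, 0.937, -0.0], [0.001, -0.001, -1.0]]
wrist_force: [-0.8, 0.1, -0.5]
gripper_width: 0.997
gripper_force: 0.0
```

Run:
```python
from h import *
s=r.sense();print(s['time_s'],s['tcp_pos'])
w=cams.camera_info('wrist');p,d=cams.capture('wrist');cv2.imwrite('pics/w2.png',p)
np.savez('w2.npz',d=d,**w)
i=cams.camera_info('scene');p2,D=cams.capture('scene');Q=cloud(i,np.load('scene0.npy'));q=Q[(np.load('scene0.npy')>0)]
for x in np.arange(.55,.9,.05):
    print(round(x,2),[ (lambda t:round(float(t.max()),2) if len(t)>3 else 0)(q[(abs(q[:,0]-x-.025)<.025)&(abs(q[:,1]-y-.025)<.025)][:,2]) for y in np.arange(-.45,.1,.05)])
```

```text
3.35 [ 0.51247796 -0.1769143   0.26112839]
0.55 [0.0, 0.02, 0.02, 0.01, 0.04, 0.04, 0.01, 0.01, 0.01, 0.01, 0.02]
0.6 [0.01, 0.02, 0.01, 0.04, 0.04, 0.04, 0.0, 0.01, 0.01, 0.17, 0.19]
0.65 [0.01, 0.02, 0.02, 0.04, 0.04, 0.04, 0.0, 0.0, 0.0, 0.17, 0.18]
0.7 [0.16, 0.16, 0.02, 0.02, 0.0, 0.05, 0.05, 0.41, 0.22, 0.17, 0.18]
0.75 [0.16, 0.16, 0.09, 0.16, 0.01, 0.05, 0.05, 0.43, 0.43, 0.17, 0.2]
0.8 [-0.63, 0.06, 0.2, 0.17, 0.15, 0.17, 0.05, 0.42, 0.42, 0.17, 0.25]
0.85 [0.01, 0.14, 0.08, 0.17, 0.22, 0.28, 0.28, 0.4, 0.22, 0.17, 0.2]
```

View pics/w2.png

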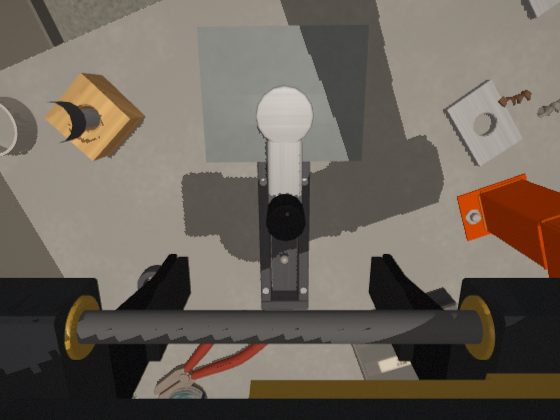

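The view is aligned with the rails: disc at (284,114), knob at (285,215), block corners at (198,27), (367,27), (206,162) and (360,162), and plate 2 at (484,124).

Run:
```python
from h import *
w=dict(np.load('w2.npz'))
c=ray(w,[(198,27),(367,27),(206,162),(360,162)],.042)[:,:2];print(c.round(4))
y=c[1]-c[0]+c[3]-c[2];y/=np.hypot(*y);x=np.array([y[1],-y[0]]);print('x',x,np.degrees(np.arctan2(x[1],x[0])))
print('bore from front',(c[0]+c[1])/2+.075*x,'from rear',(c[2]+c[3])/2-.052*x)
g=cv2.cvtColor(cv2.imread('pics/w2.png'),6)
dd=ray(w,(284.5,114.5),.148)[0,:2];k=ray(w,(285.5,216),.182)[0,:2];print('disc',dd,'knob',k,(k-dd)@x,(k-dd)@y)
print('p2',ray(w,[(484,124),(447,110),(488,82),(520,136),(482,165)],.01)[:,:2].round(4).tolist())
print('pin blk',ray(w,[(90,73),(143,117),(96,160),(46,116)],.045)[:,:2].round(4).tolist())
```

```text
[[ 0.3525 -0.1977]
 [ 0.4075 -0.0507]
 [ 0.4708 -0.2419]
 [ 0.5263 -0.0933]]
x [ 0.93663818 -0.35029834] -20.50556417067177
bore from front [ 0.45029145 -0.15043805] from rear [ 0.44983149 -0.14937266]
disc [ 0.44899164 -0.14898264] knob [ 0.51039404 -0.17136418] 0.06535205377964938 0.0005457550366848323
p2 [[0.5413, 0.049], [0.5128, 0.0148], [0.5, 0.0613], [0.5678, 0.0833], [0.5851, 0.0382]]
pin blk [[0.3534, -0.3102], [0.4078, -0.2813], [0.4292, -0.3456], [0.3734, -0.3705]]
```

Call:
{"fn": "play_rows", "kwargs": {"commands": ".05 .1 -.5 0 0 0;0 0 -.6 0 0 0;0 0 -.6 0 0 0;0 0 -.6 0 0 0;0 0 -.6 0 0 0;0 0 -.56 0 0 0;0 0 0 0 0 0"}}

```text
time_s: 4.15
tcp_pos: [0.5128, -0.1734, 0.1562]
ee_rot: [[-0.936, 0.351, -0.004], [0.351, 0.936, 0.001], [0.004, -0.001, -1.0]]
wrist_force: [-0.4, 0.8, -0.1]
gripper_width: 0.996
gripper_force: 0.0
```

Call:
{"fn": "play_rows", "kwargs": {"commands": "0 0 0 0 0 0;0 0 0 0 0 0;0 0 0 0 0 0;0 0 0 0 0 0;0 0 0 0 0 0;0 0 0 0 0 0", "grip": 0}}

```text
time_s: 4.75
tcp_pos: [0.5147, -0.1731, 0.1579]
ee_rot: [[-0.937, 0.351, 0.0], [0.351, 0.937, -0.0], [-0.0, 0.0, -1.0]]
wrist_force: [0.8, 0.4, -1.2]
gripper_width: 0.538
gripper_force: 0.0
```

Call:
{"fn": "play_rows", "kwargs": {"commands": ".309 -.1156 0 0 0 0;.309 -.1156 0 0 0 0;.309 -.1156 0 0 0 0;.309 -.1156 0 0 0 0;.309 -.1156 0 0 0 0;.309 -.1156 0 0 0 0;.309 -.1156 0 0 0 0;.309 -.1156 0 0 0 0;.309 -.1156 0 0 0 0;.309 -.1156 0 0 0 0;.309 -.1156 0 0 0 0;0 0 0 0 0 0;0 0 0 0 0 0;0 0 0 0 0 0"}}

```text
time_s: 6.15
tcp_pos: [0.6162, -0.2112, 0.1577]
ee_rot: [[-0.937, 0.351, -0.0], [0.351, 0.937, 0.0], [0.0, 0.0, -1.0]]
wrist_force: [0.6, -0.1, -0.1]
gripper_width: 0.012
gripper_force: 0.0
```

The fingers close slowly and missed the knob. I'll check where the keeper is.

Run:
```python
from h import *
p,d=cams.capture('scene');q,_=cams.capture('wrist')
a=cv2.resize(p[180:320,270:430],None,fx=3,fy=3,interpolation=3);cv2.imwrite('pics/w3.png',np.hstack([q[:,:320],np.vstack([a,])][:2]) if 0 else np.hstack([q[:,140:450],a]))
```

```text
(no output)
```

View pics/w3.png

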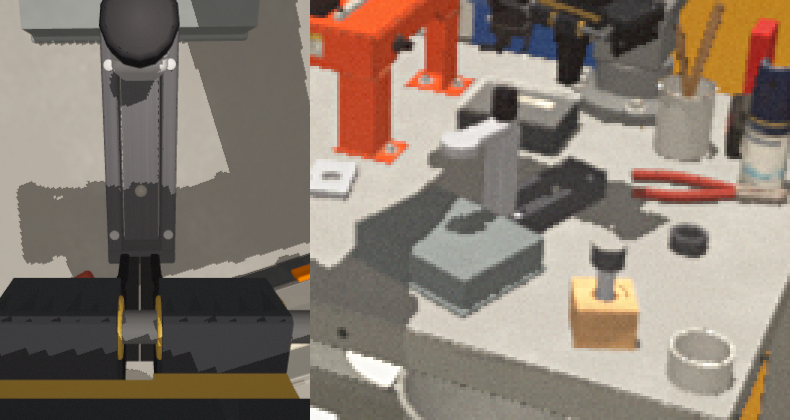

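The keeper is still home. I'll go back, grip fully, then pull.

Call:
{"fn": "play_rows", "kwargs": {"commands": "0 0 0 0 0 0;0 0 0 0 0 0;0 0 0 0 0 0;0 0 0 0 0 0;0 0 0 0 0 0;0 0 0 0 0 0;0 0 0 0 0 0;0 0 0 0 0 0;-.338 .127 0 0 0 0;-.338 .127 0 0 0 0;-.338 .127 0 0 0 0;-.338 .127 0 0 0 0;-.338 .127 0 0 0 0;-.338 .127 0 0 0 0;-.338 .127 0 0 0 0;-.338 .127 0 0 0 0;-.338 .127 0 0 0 0;-.338 .127 0 0 0 0", "grip": 54}}

```text
time_s: 8.05
tcp_pos: [0.5143, -0.1729, 0.1578]
ee_rot: [[-0.937, 0.351, 0.0], [0.351, 0.937, -0.0], [-0.0, 0.0, -1.0]]
wrist_force: [0.2, -0.4, 0.3]
gripper_width: 0.62
gripper_force: 0.0
```

Call:
{"fn": "play_rows", "kwargs": {"commands": "0 0 0 0 0 0;0 0 0 0 0 0;0 0 0 0 0 0;0 0 0 0 0 0;0 0 0 0 0 0;0 0 0 0 0 0;0 0 0 0 0 0;0 0 0 0 0 0;0 0 0 0 0 0;0 0 0 0 0 0", "grip": 0}}

```text
time_s: 9.05
tcp_pos: [0.515, -0.1734, 0.1576]
ee_rot: [[-0.937, 0.351, -0.0], [0.351, 0.937, -0.0], [0.0, -0.0, -1.0]]
wrist_force: [-0.1, -3.8, -1.8]
gripper_width: 0.314
gripper_force: 30.0
```

Call:
{"fn": "play_rows", "kwargs": {"commands": ".309 -.1156 0 0 0 0;.309 -.1156 0 0 0 0;.309 -.1156 0 0 0 0;.309 -.1156 0 0 0 0;.309 -.1156 0 0 0 0;.309 -.1156 0 0 0 0;.309 -.1156 0 0 0 0;.309 -.1156 0 0 0 0;.309 -.1156 0 0 0 0;.309 -.1156 0 0 0 0;.309 -.1156 0 0 0 0;0 0 0 0 0 0;0 0 0 0 0 0;0 0 0 0 0 0"}}

```text
time_s: 10.45
tcp_pos: [0.6182, -0.2109, 0.1577]
ee_rot: [[-0.937, 0.35, 0.003], [0.35, 0.937, 0.0], [-0.002, 0.001, -1.0]]
wrist_force: [2.4, 3.8, -1.1]
gripper_width: 0.312
gripper_force: 30.0
```

Call:
{"fn": "play_rows", "kwargs": {"commands": ".1 -.037 0 0 0 0;0 0 0 0 0 0;0 0 0 0 0 0;0 0 0 0 0 0"}}

```text
time_s: 10.85
tcp_pos: [0.6182, -0.211, 0.1576]
ee_rot: [[-0.937, 0.351, -0.004], [0.351, 0.937, 0.002], [0.005, 0.001, -1.0]]
wrist_force: [-4.4, 9.4, 4.6]
gripper_width: 0.318
gripper_force: 30.0
```

Call:
{"fn": "play_rows", "kwargs": {"commands": "0 0 0 0 0 0;0 0 0 0 0 0;0 0 0 0 0 0;0 0 0 0 0 0;0 0 0 0 0 0;0 0 1 0 0 0;0 0 1 0 0 0;0 0 1 0 0 0;0 0 1 0 0 0;0 0 0 0 0 0", "grip": 87}}

```text
time_s: 11.85
tcp_pos: [0.6222, -0.2135, 0.2836]
ee_rot: [[-0.937, 0.35, 0.01], [0.35, 0.937, -0.003], [-0.011, 0.001, -1.0]]
wrist_force: [-0.4, 0.4, 0.7]
gripper_width: 0.993
gripper_force: 0.0
```

Call:
{"fn": "play_rows", "kwargs": {"commands": "-.4 .3 0 0 0 .364;-.4 .5 0 0 0 .364;-.4 .6 0 0 0 .364;-.4 .8 0 0 0 .364;-.3 .8 0 0 0 .364;-.2 .8 0 0 0 .364;-.2 .8 0 0 0 .364;-.2 .8 0 0 0 .364;-.2 .8 0 0 0 .364;0 .8 0 0 0 .364;0 .8 0 0 0 .364;0 .8 0 0 0 .356;0 0 0 0 0 0;0 0 0 0 0 0"}}

```text
time_s: 13.25
tcp_pos: [0.5389, 0.0456, 0.2773]
ee_rot: [[-0.957, -0.292, -0.001], [-0.292, 0.957, -0.0], [0.001, -0.0, -1.0]]
wrist_force: [-0.3, -0.9, -0.6]
gripper_width: 1.0
gripper_force: 0.0
```

Run:
```python
from h import *
s=r.sense();print(s['time_s'],s['tcp_pos'])
w=cams.camera_info('wrist');p,d=cams.capture('wrist');cv2.imwrite('pics/w4.png',p)
np.savez('w4.npz',d=d,p=p,**w)
Q=cloud(w,d);m=(d>.1)&(Q[...,2]>.03)&(Q[...,2]<.26)
q=Q[m]
for x in np.arange(.4,.7,.03):
    print(round(x,2),[ (lambda t:round(float(t.max()),2) if len(t)>3 else 0)(q[(abs(q[:,0]-x-.015)<.015)&(abs(q[:,1]-y-.015)<.015)][:,2]) for y in np.arange(-.12,.27,.03)])
```

```text
13.25 [0.53892175 0.04564598 0.27726767]
0.4 [0.04, 0.04, 0.04, 0, 0, 0, 0, 0, 0, 0, 0, 0, 0, 0]
0.43 [0.04, 0.04, 0.04, 0, 0, 0, 0, 0, 0, 0, 0, 0.1, 0.11, 0]
0.46 [0.04, 0.04, 0, 0, 0, 0, 0, 0, 0, 0, 0, 0.11, 0.11, 0]
0.49 [0.04, 0.04, 0, 0, 0, 0, 0, 0, 0, 0, 0, 0.1, 0.12, 0.14]
0.52 [0.04, 0.04, 0, 0, 0, 0, 0, 0, 0, 0, 0, 0, 0.12, 0.14]
0.55 [0, 0, 0, 0, 0, 0, 0, 0, 0, 0, 0, 0, 0, 0]
0.58 [0, 0, 0, 0, 0, 0, 0, 0, 0, 0, 0, 0, 0, 0]
0.61 [0, 0, 0, 0, 0.11, 0.17, 0.17, 0.22, 0.22, 0.22, 0.21, 0, 0, 0]
0.64 [0, 0, 0, 0, 0.11, 0.17, 0.19, 0.22, 0, 0, 0, 0, 0, 0]
0.67 [0, 0, 0, 0, 0, 0.17, 0.18, 0.18, 0, 0, 0, 0, 0, 0]
```

View pics/w4.png

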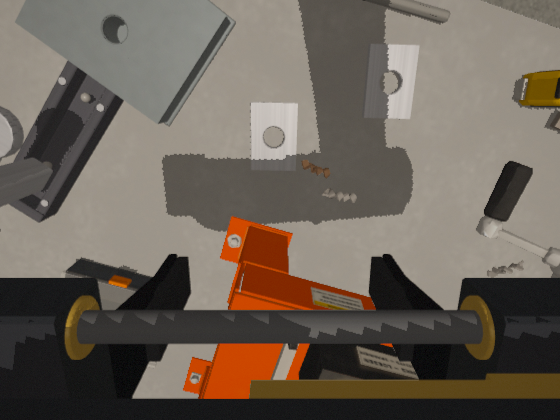

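Both plates and the bore are visible: plate 2 corners at about (250,103), (298,103), (296,170), (249,170), plate 1 at (371,44), (418,46), (409,118), (364,116), and the bore at (115,29). Beam foot is near (235,240).

Run:
```python
from h import *
w=dict(np.load('w4.npz'))
for n,c,z in [('p2',[(250,103),(298,103),(296,170),(249,170)],.01),('p1',[(371,44),(418,46),(409,118),(364,116)],.01),('holes',[(273.5,136.5),(391,82)],.01),('bore',[(115.5,29)],.042),('blockcorner',[(234,21),(166,122)],.042)]:
    P=ray(w,c,z)[:,:2];print(n,P.round(4).tolist(),P.mean(0).round(4))
    if len(P)==4:
        v=P[2]-P[1]+P[3]-P[0];print(np.degrees(np.arctan2(v[1],v[0])),np.hypot(*v)/2,np.hypot(*(P[1]-P[0])))
p=w['p'];h=cv2.cvtColor(p,cv2.COLOR_BGR2HSV);print(p[110,260],p[165,270],p[90,280],p[190,330],p[60,410],p[80,350])
P=cloud(w,w['d'])
for n,(u0,v0,u1,v1) in dict(p2=(235,90,312,182),p1=(350,32,430,130)).items():
    S=P[v0:v1,u0:u1];m=(S[...,2]>.006)&(S[...,2]<.014);q=S[m];print(n,cv2.minAreaRect(q[:,:2].astype(np.float32)*1000),np.median(q,0))
```

```text
p2 [[0.4782, -0.0066], [0.4627, 0.0442], [0.535, 0.065], [0.551, 0.0125]] [0.5067 0.0287]
15.367488892900152 0.07521245785319422 0.05315938009972588
p1 [[0.3831, 0.0998], [0.3704, 0.1481], [0.4418, 0.1681], [0.4545, 0.1191]] [0.4124 0.1338]
15.361118464707046 0.0741019169228148 0.05000023047704223
holes [[0.5057, 0.0288], [0.4123, 0.1344]] [0.459  0.0816]
bore [[0.4484, -0.1478]] [ 0.4484 -0.1478]
blockcorner [[0.4082, -0.0397], [0.5206, -0.083]] [ 0.4644 -0.0613]
[188 194 200] [ 95  98 102] [140 151 158] [72 80 87] [188 193 200] [76 84 88]
p2 ((504.5081481933594, 38.283050537109375), (77.28184509277344, 70.41780090332031), 15.607124328613281) [0.50586625 0.02962434 0.01000657]
p1 ((412.4888000488281, 134.0100860595703), (76.19937896728516, 52.73247528076172), 15.334741592407227) [0.4100419  0.13333511 0.00987004]
```

Plate 2 has been knocked from (.541,.049) to (.506,.029). I'll use the new position.

Call:
{"fn": "play_rows", "kwargs": {"commands": "-.122 -.061 -.9 0 0 -.02;-.122 -.061 -.9 0 0 -.02;-.122 -.061 -.9 0 0 -.02;-.122 -.061 -.9 0 0 -.02;-.122 -.061 -.9 0 0 -.02;-.122 -.061 -.9 0 0 -.02;-.122 -.061 -.9 0 0 -.02;-.122 -.061 -.9 0 0 -.02;-.122 -.061 -.9 0 0 -.02;0 0 0 0 0 0;0 0 0 0 0 0"}}

```text
time_s: 14.4
tcp_pos: [0.5067, 0.0284, 0.035]
ee_rot: [[-0.964, -0.265, -0.0], [-0.265, 0.964, -0.001], [0.0, -0.001, -1.0]]
wrist_force: [0.2, 1.0, -0.1]
gripper_width: 0.996
gripper_force: 0.0
```

Run:
```python
from h import *
s=r.sense();print(s['time_s'],s['tcp_pos'],s['ee_rot'])
w=cams.camera_info('wrist');p,d=cams.capture('wrist');np.savez('w5.npz',d=d,p=p,**w)
print(proj(w,s['tcp_pos']))
g=(p.min(2)>150).astype(np.uint8);S=cloud(w,d);m=((S[...,2]>.005)&(S[...,2]<.014)&(d>0)).astype(np.uint8);m[:, :200]=0;m[:,380:]=0
m=cv2.morphologyEx(m,cv2.MORPH_OPEN,np.ones((5,5)));q=S[m>0];print(cv2.minAreaRect(q[:,:2].astype(np.float32)*1000))
```

```text
14.4 [0.50666754 0.02840476 0.03504564] [[-9.64258027e-01 -2.64965004e-01 -6.45111083e-05]
 [-2.64964924e-01  9.64257876e-01 -5.80475744e-04]
 [ 2.16011102e-04 -5.42635215e-04 -9.99999829e-01]]
[[278.49990468 274.52490892]]
((501.72064208984375, 42.13903045654297), (75.24996185302734, 80.04265594482422), 15.63178825378418)
```

Call:
{"fn": "play_rows", "kwargs": {"commands": "0 0 -.35 0 0 0;0 0 -.35 0 0 0;0 0 -.33 0 0 0;0 0 0 0 0 0"}}

```text
time_s: 14.85
tcp_pos: [0.5051, 0.0287, 0.0023]
ee_rot: [[-0.964, -0.265, -0.003], [-0.265, 0.964, -0.001], [0.003, -0.0, -1.0]]
wrist_force: [-0.7, 0.2, -0.5]
gripper_width: 1.002
gripper_force: 0.0
```

Call:
{"fn": "play_rows", "kwargs": {"commands": "0 0 0 0 0 0;0 0 0 0 0 0;0 0 0 0 0 0;0 0 0 0 0 0;0 0 0 0 0 0;0 0 0 0 0 0;0 0 0 0 0 0;0 0 0 0 0 0;0 0 0 0 0 0", "grip": 20}}

```text
time_s: 15.75
tcp_pos: [0.5063, 0.0291, 0.004]
ee_rot: [[-0.964, -0.266, 0.0], [-0.266, 0.964, 0.0], [-0.0, -0.0, -1.0]]
wrist_force: [-0.6, -0.3, 2.1]
gripper_width: 0.592
gripper_force: 30.0
```

Call:
{"fn": "play_rows", "kwargs": {"commands": "0 0 .5 0 0 0;0 0 1 0 0 0;0 0 1 0 0 0;0 0 1 0 0 0;-.159 -.494 .36 0 0 -.348;-.159 -.494 .36 0 0 -.348;-.159 -.494 .36 0 0 -.348;-.159 -.494 .36 0 0 -.348;-.159 -.494 .36 0 0 -.348;-.159 -.494 .36 0 0 -.348;-.159 -.494 .36 0 0 -.348;-.159 -.494 .36 0 0 -.348;-.159 -.494 .36 0 0 -.348;-.159 -.494 .36 0 0 -.348;-.159 -.494 .36 0 0 -.348;-.159 -.494 .36 0 0 -.348;0 0 0 0 0 0;0 0 0 0 0 0;0 0 0 0 0 0"}}

```text
time_s: 17.65
tcp_pos: [0.4485, -0.1486, 0.2379]
ee_rot: [[-0.937, 0.35, -0.001], [0.35, 0.937, 0.0], [0.001, -0.0, -1.0]]
wrist_force: [0.5, 0.4, -2.1]
gripper_width: 0.59
gripper_force: 30.0
```

Run:
```python
from h import *
s=r.sense();print(s['time_s'],s['tcp_pos'],s['ee_rot'],s['gripper_width'])
w=cams.camera_info('wrist');p,d=cams.capture('wrist');np.savez('w6.npz',d=d,p=p,tcp=s['tcp_pos'],**w)
print(proj(w,s['tcp_pos']),proj(w,[.449,-.149,.042]))
cv2.imwrite('pics/w6.png',cv2.resize(p[80:330,150:410],None,fx=2.3,fy=2.3,interpolation=3))
```

```text
17.65 [ 0.4485447  -0.1486266   0.23788028] [[-9.36658837e-01  3.50241169e-01 -1.16074087e-03]
 [ 3.50240944e-01  9.36659555e-01  3.98369813e-04]
 [ 1.22674454e-03 -3.34023735e-05 -9.99999247e-01]] 0.5897431993319332
[[278.53023739 274.97928648]] [[278.84593817 183.10317695]]
```

View pics/w6.png

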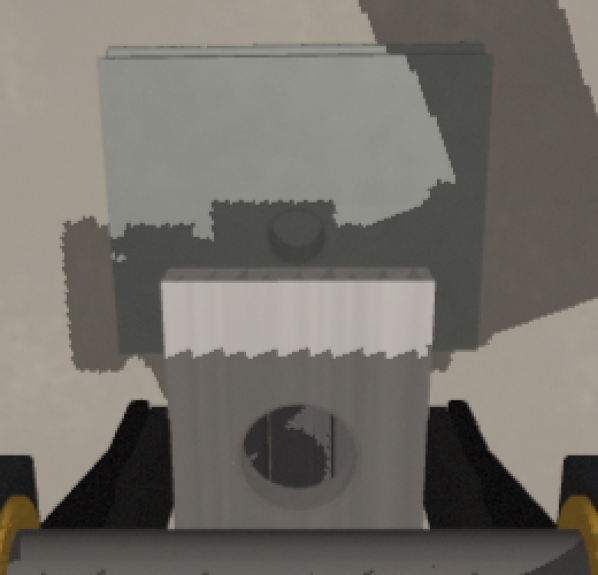

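The crop shows the bore centred at (297,235) and the held plate's hole rim centred at about (299,455). The plate is square to the block.

Run:
```python
from h import *
w=dict(np.load('w6.npz'));o=lambda u,v:(u/2.3+150-.3,v/2.3+80-.3)
t=w['tcp'];print('bore',ray(w,o(297,235),.042)[0,:2],'hole',ray(w,o(299,455),t[2]+.006)[0,:2],'tcp',t)
c=ray(w,[o(98,58),o(493,55),o(480,350),o(120,352)],.042)[:,:2];y=c[1]-c[0];y/=np.hypot(*y);x=np.array([y[1],-y[0]]);print(np.degrees(np.arctan2(x[1],x[0])),(c[0]+c[1])/2+.075*x,(c[2]+c[3])/2-.052*x)
print(ray(w,[o(162,281),o(434,281)],t[2]+.006)[:,:2])
m=(cloud(w,w['d']))[240:260,255:305];print(np.median(m[...,2]))
```

```text
bore [ 0.44783475 -0.14857971] hole [ 0.44708002 -0.1474789 ] tcp [ 0.4485447  -0.1486266   0.23788028]
-20.097552140659797 [ 0.44930087 -0.14920741] [ 0.44906813 -0.14808257]
[[ 0.40361899 -0.15897776]
 [ 0.42169573 -0.11065035]]
0.2437047653517352
```

Call:
{"fn": "play_rows", "kwargs": {"commands": ".033 -.033 -.9 0 0 0;0 0 -.9 0 0 0;0 0 -.9 0 0 0;0 0 -.9 0 0 0;0 0 -.9 0 0 0;0 0 -.9 0 0 0;0 0 -.5 0 0 0;0 0 -.3 0 0 0;0 0 -.1 0 0 0;0 0 -.08 0 0 0;0 0 0 0 0 0;0 0 0 0 0 0;0 0 0 0 0 0"}}

```text
time_s: 19.0
tcp_pos: [0.4504, -0.1498, 0.0477]
ee_rot: [[-0.937, 0.35, 0.001], [0.35, 0.937, -0.0], [-0.001, 0.001, -1.0]]
wrist_force: [-0.4, 0.6, -1.5]
gripper_width: 0.591
gripper_force: 30.0
```

Call:
{"fn": "play_rows", "kwargs": {"commands": "0 0 0 0 0 0;0 0 0 0 0 0;0 0 0 0 0 0;0 0 0 0 0 0;0 0 0 0 0 0;0 0 0 0 0 0;0 0 .5 0 0 0;0 0 1 0 0 0;0 0 1 0 0 0;0 0 1 0 0 0;0 0 1 0 0 0;0 0 1 0 0 0;0 0 0 0 0 0;0 0 0 0 0 0", "grip": 87}}

```text
time_s: 20.4
tcp_pos: [0.4499, -0.1496, 0.2124]
ee_rot: [[-0.937, 0.35, 0.001], [0.35, 0.937, 0.001], [-0.001, 0.001, -1.0]]
wrist_force: [0.2, -0.1, 0.2]
gripper_width: 1.0
gripper_force: 0.0
```

Run:
```python
from h import *
s=r.sense();print(s['time_s'],s['tcp_pos'])
w=cams.camera_info('wrist');p,d=cams.capture('wrist');np.savez('w7.npz',d=d,p=p,tcp=s['tcp_pos'],**w)
S=cloud(w,d);m=((S[...,2]>.048)&(S[...,2]<.056)&(d>0)).astype(np.uint8);m[:, :180]=0;m[:,400:]=0
m=cv2.morphologyEx(m,cv2.MORPH_OPEN,np.ones((3,3)));q=S[m>0];print(cv2.minAreaRect(q[:,:2].astype(np.float32)*1000))
cv2.imwrite('pics/w7.png',p)
```

```text
20.4 [ 0.44994048 -0.14960045  0.21239302]
((450.35821533203125, -149.32962036132812), (52.08557891845703, 76.44461059570312), 69.62053680419922)
```

Call:
{"fn": "play_rows", "kwargs": {"commands": "-.104 .788 -.17 0 0 .348;-.104 .788 -.17 0 0 .348;-.104 .788 -.17 0 0 .348;-.104 .788 -.17 0 0 .348;-.104 .788 -.17 0 0 .348;-.104 .788 -.17 0 0 .348;-.104 .788 -.17 0 0 .348;-.104 .788 -.17 0 0 .348;-.104 .788 -.17 0 0 .348;-.104 .788 -.17 0 0 .348;-.104 .788 -.17 0 0 .348;-.104 .788 -.17 0 0 .348;0 0 0 0 0 0;0 0 0 0 0 0"}}

```text
time_s: 21.85
tcp_pos: [0.4117, 0.1335, 0.1497]
ee_rot: [[-0.964, -0.266, -0.002], [-0.266, 0.964, -0.002], [0.003, -0.001, -1.0]]
wrist_force: [-0.1, -0.6, -1.2]
gripper_width: 1.001
gripper_force: 0.0
```

Run:
```python
from h import *
s=r.sense();print(s['time_s'],s['tcp_pos'],s['ee_rot'][0])
w=cams.camera_info('wrist');p,d=cams.capture('wrist')
S=cloud(w,d);m=((S[...,2]>.005)&(S[...,2]<.014)&(d>0)).astype(np.uint8);m[:, :200]=0;m[:,370:]=0
m=cv2.morphologyEx(m,cv2.MORPH_OPEN,np.ones((5,5)));q=S[m>0];print(cv2.minAreaRect(q[:,:2].astype(np.float32)*1000))
a=np.load('w7.npz')['p']
cv2.imwrite('pics/w8.png',np.hstack([p[60:360,130:430],cv2.resize(a[110:260,205:355],None,fx=2,fy=2,interpolation=3)]))
```

```text
21.85 [0.41172602 0.13354919 0.14974885] [-0.96399648 -0.26590335 -0.00249011]
((431.1823425292969, 113.27302551269531), (199.082275390625, 116.76371765136719), 2.6972196102142334)
```

View pics/w8.png

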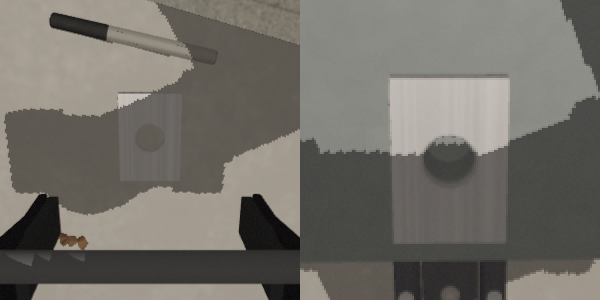

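Left: plate 1 is in line, with its hole at (280,198) in full-image pixels. Right: the placed plate sits square, with its hole over the bore.

Run:
```python
from h import *
w=cams.camera_info('wrist');print(ray(w,[(280,197.5),(248.5,153),(311,153),(250,240),(311,240)],.01)[:,:2])
w=dict(np.load('w7.npz'));print('placed hole',ray(w,(205+449/2-.3,110+160/2-.3),.052),ray(w,[(205+390/2,110+76/2),(205+509/2,110+76/2),(205+391/2,110+243/2),(205+507/2,110+243/2)],.052).mean(0))
```

```text
[[0.41171829 0.13394862]
 [0.3824283  0.09938581]
 [0.36899284 0.14826638]
 [0.45569981 0.11890967]
 [0.44157819 0.17020381]]
placed hole [[ 0.49567729 -0.02348867  0.052     ]] [ 0.49717448 -0.02346491  0.052     ]
```

Call:
{"fn": "play_rows", "kwargs": {"commands": "0 0 -.9 0 0 0;0 0 -.9 0 0 0;0 0 -.9 0 0 0;0 0 -.9 0 0 0;0 0 0 0 0 0;0 0 0 0 0 0"}}

```text
time_s: 22.5
tcp_pos: [0.4127, 0.1332, 0.0431]
ee_rot: [[-0.964, -0.265, -0.001], [-0.265, 0.964, -0.001], [0.001, -0.001, -1.0]]
wrist_force: [0.8, -0.7, 0.2]
gripper_width: 1.002
gripper_force: 0.0
```

Call:
{"fn": "play_rows", "kwargs": {"commands": "0 0.02 -.5 0 0 0;0 0 -.5 0 0 0;0 0 -.3 0 0 0;0 0 0 0 0 0;0 0 0 0 0 0"}}

```text
time_s: 23.0
tcp_pos: [0.4132, 0.1349, 0.0047]
ee_rot: [[-0.964, -0.266, 0.001], [-0.266, 0.964, 0.001], [-0.002, 0.001, -1.0]]
wrist_force: [0.7, 0.0, 0.2]
gripper_width: 0.997
gripper_force: 0.0
```

Call:
{"fn": "play_rows", "kwargs": {"commands": "0 0 0 0 0 0;0 0 0 0 0 0;0 0 0 0 0 0;0 0 0 0 0 0;0 0 0 0 0 0;0 0 0 0 0 0;0 0 0 0 0 0;0 0 0 0 0 0;0 0 0 0 0 0", "grip": 20}}

```text
time_s: 23.9
tcp_pos: [0.4125, 0.1344, 0.0039]
ee_rot: [[-0.964, -0.266, -0.0], [-0.266, 0.964, -0.0], [0.0, -0.0, -1.0]]
wrist_force: [-0.1, -0.0, 2.4]
gripper_width: 0.594
gripper_force: 30.0
```

Call:
{"fn": "play_rows", "kwargs": {"commands": "0 0 .5 0 0 0;0 0 1 0 0 0;0 0 1 0 0 0;0 0 1 0 0 0;.104 -.788 .36 0 0 -.348;.104 -.788 .36 0 0 -.348;.104 -.788 .36 0 0 -.348;.104 -.788 .36 0 0 -.348;.104 -.788 .36 0 0 -.348;.104 -.788 .36 0 0 -.348;.104 -.788 .36 0 0 -.348;.104 -.788 .36 0 0 -.348;.104 -.788 .36 0 0 -.348;.104 -.788 .36 0 0 -.348;.104 -.788 .36 0 0 -.348;.104 -.788 .36 0 0 -.348;0 0 0 0 0 0;0 0 0 0 0 0;0 0 0 0 0 0"}}

```text
time_s: 25.8
tcp_pos: [0.4491, -0.1485, 0.2373]
ee_rot: [[-0.937, 0.35, -0.002], [0.35, 0.937, 0.001], [0.002, -0.0, -1.0]]
wrist_force: [0.6, -0.8, -2.7]
gripper_width: 0.59
gripper_force: 30.0
```

Run:
```python
from h import *
w=dict(np.load('w7.npz'));print('placed hole',ray(w,(205+149/2-.3,110+160/2-.3),.052),ray(w,[(205+90/2,110+76/2),(205+209/2,110+76/2),(205+91/2,110+243/2),(205+207/2,110+243/2)],.052).mean(0))
s=r.sense();print(s['time_s'],s['tcp_pos'],s['ee_rot'][0],s['gripper_width'])
w=cams.camera_info('wrist');p,d=cams.capture('wrist');np.savez('w9.npz',d=d,p=p,tcp=s['tcp_pos'],**w)
print(proj(w,s['tcp_pos']))
cv2.imwrite('pics/w9.png',cv2.resize(p[80:330,150:410],None,fx=2.3,fy=2.3,interpolation=3))
```

```text
placed hole [[ 0.44875318 -0.14882013  0.052     ]] [ 0.45019008 -0.14895591  0.052     ]
25.8 [ 0.44911059 -0.1485323   0.23734292] [-0.93690875  0.34956694 -0.00222289] 0.5898072343941443
[[278.54573716 274.93343407]]
```

View pics/w9.png

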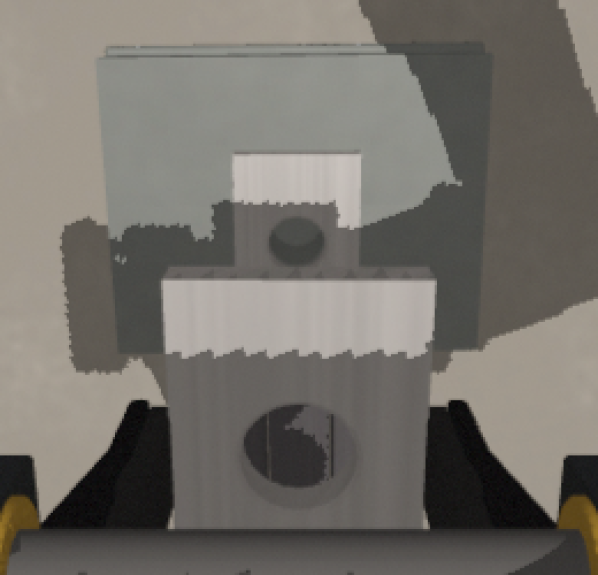

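The held plate sits in the grip exactly as before, and the placed hole is at (297,242) over the bore. I'll lower it.

Call:
{"fn": "play_rows", "kwargs": {"commands": ".023 -.04 -.9 0 0 0;0 0 -.9 0 0 0;0 0 -.9 0 0 0;0 0 -.9 0 0 0;0 0 -.9 0 0 0;0 0 -.9 0 0 0;0 0 -.5 0 0 0;0 0 -.08 0 0 0;0 0 -.04 0 0 0;0 0 0 0 0 0;0 0 0 0 0 0;0 0 0 0 0 0"}}

```text
time_s: 27.05
tcp_pos: [0.4512, -0.1503, 0.0587]
ee_rot: [[-0.937, 0.35, 0.002], [0.35, 0.937, -0.0], [-0.002, 0.001, -1.0]]
wrist_force: [0.4, 0.2, -2.7]
gripper_width: 0.589
gripper_force: 30.0
```

Call:
{"fn": "play_rows", "kwargs": {"commands": "0 0 0 0 0 0;0 0 0 0 0 0;0 0 0 0 0 0;0 0 0 0 0 0;0 0 0 0 0 0;0 0 0 0 0 0;0 0 .5 0 0 0;0 0 1 0 0 0;0 0 1 0 0 0;0 0 1 0 0 0;0 0 1 0 0 0;0 0 1 0 0 0;0 0 0 0 0 0;0 0 0 0 0 0", "grip": 87}}

```text
time_s: 28.45
tcp_pos: [0.4506, -0.1502, 0.2232]
ee_rot: [[-0.937, 0.35, 0.001], [0.35, 0.937, 0.001], [-0.001, 0.001, -1.0]]
wrist_force: [0.2, 0.1, -0.4]
gripper_width: 1.004
gripper_force: 0.0
```

Run:
```python
from h import *
s=r.sense();print(s['time_s'],s['tcp_pos'])
w=cams.camera_info('wrist');p,d=cams.capture('wrist');np.savez('w10.npz',d=d,p=p,tcp=s['tcp_pos'],**w)
S=cloud(w,d);m=((S[...,2]>.057)&(S[...,2]<.067)&(d>0)).astype(np.uint8);m[:, :180]=0;m[:,400:]=0
m=cv2.morphologyEx(m,cv2.MORPH_OPEN,np.ones((3,3)));q=S[m>0];print(cv2.minAreaRect(q[:,:2].astype(np.float32)*1000))
cv2.imwrite('pics/w10.png',p)
```

```text
28.45 [ 0.45060378 -0.15020545  0.22316272]
((450.72119140625, -149.6845245361328), (52.109039306640625, 75.88717651367188), 69.40742492675781)
```

Both plates are stacked. I'll go look at the sleeve.

Call:
{"fn": "play_rows", "kwargs": {"commands": ".1 -1 .3 0 0 0;.1 -1 .3 0 0 0;.2 -1 .3 0 0 0;.4 -1 0 0 0 0;.5 -.9 0 0 0 0;.6 -.8 0 0 0 0;.8 -.7 0 0 0 0;.7 -.5 0 0 0 0;.6 -.2 -.3 0 0 0;.2 0 -.3 0 0 0;0 0 0 0 0 0;0 0 0 0 0 0"}}

```text
time_s: 29.7
tcp_pos: [0.5758, -0.3628, 0.2308]
ee_rot: [[-0.937, 0.35, -0.003], [0.35, 0.937, 0.001], [0.003, -0.0, -1.0]]
wrist_force: [-0.8, 0.0, 1.2]
gripper_width: 1.003
gripper_force: 0.0
```

Run:
```python
from h import *
s=r.sense();print(s['time_s'],s['tcp_pos'])
w=cams.camera_info('wrist');p,d=cams.capture('wrist');np.savez('w11.npz',d=d,p=p,tcp=s['tcp_pos'],**w)
cv2.imwrite('pics/w11.png',p)
S=cloud(w,d);m=((S[...,2]>.014)&(S[...,2]<.026)&(d>0)).astype(np.uint8);m[:, :180]=0;m[:,390:]=0;m[280:]=0
m=cv2.morphologyEx(m,cv2.MORPH_OPEN,np.ones((3,3)))
n,l,st,c=cv2.connectedComponentsWithStats(m)
for k in range(1,n):
    if st[k,4]>100: print(st[k],S[l==k].mean(0),cv2.minAreaRect(S[l==k][:,:2].astype(np.float32)*1000))
q=S[(d>0)&(S[...,2]>.012)&(S[...,2]<.2)]
for x in np.arange(.49,.7,.03):
    print(round(x,2),[ (lambda t:round(float(t.max()),3) if len(t)>3 else 0)(q[(abs(q[:,0]-x-.015)<.015)&(abs(q[:,1]-y-.015)<.015)][:,2]) for y in np.arange(-.5,-.2,.03)])
```

```text
29.7 [ 0.5757928  -0.36279215  0.23079541]
[259 174  40  39 794] [ 0.58932102 -0.36860738  0.01953021] ((589.5923461914062, -368.5369567871094), (40.66886901855469, 40.52405548095703), 68.0107650756836)
0.49 [0, 0, 0, 0, 0, 0, 0, 0, 0, 0.035]
0.52 [0, 0, 0, 0, 0, 0, 0, 0, 0, 0.15]
0.55 [0, 0, 0, 0.021, 0.022, 0, 0, 0, 0, 0.151]
0.58 [0, 0, 0, 0.022, 0.022, 0.021, 0, 0, 0.036, 0.184]
0.61 [0, 0, 0, 0, 0, 0, 0, 0, 0.037, 0.185]
0.64 [0, 0, 0, 0, 0, 0, 0, 0, 0.038, 0.038]
0.67 [0, 0, 0, 0, 0.016, 0.016, 0.016, 0.016, 0, 0.037]
```

View pics/w11.png

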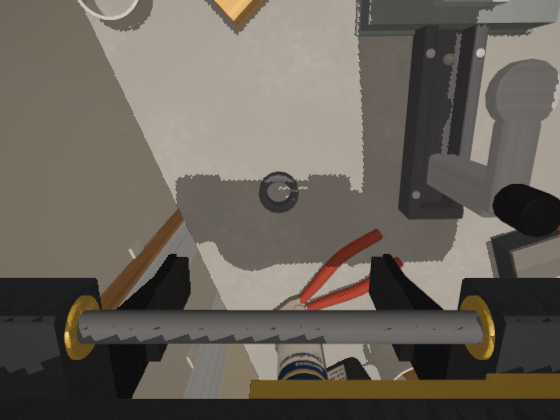

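The sleeve is at (279,191), and the pliers and can are clear of the fingers.

Run:
```python
from h import *
w=dict(np.load('w11.npz'));print(ray(w,(279,191.5),.02))
```

```text
[[ 0.58760139 -0.36730968  0.02      ]]
```

Call:
{"fn": "play_rows", "kwargs": {"commands": ".2 -.09 -.9 0 0 0;.2 -.09 -.9 0 0 0;0 0 -.9 0 0 0;0 0 -.9 0 0 0;0 0 -.9 0 0 0;0 0 -.9 0 0 0;0 0 -.5 0 0 0;0 0 0 0 0 0;0 0 0 0 0 0"}}

```text
time_s: 30.65
tcp_pos: [0.5893, -0.3691, 0.0563]
ee_rot: [[-0.937, 0.349, 0.002], [0.349, 0.937, -0.001], [-0.002, -0.001, -1.0]]
wrist_force: [-0.2, -0.5, 0.4]
gripper_width: 0.999
gripper_force: 0.0
```

Run:
```python
from h import *
s=r.sense();print(s['time_s'],s['tcp_pos'])
w=cams.camera_info('wrist');p,d=cams.capture('wrist')
S=cloud(w,d);m=((S[...,2]>.014)&(S[...,2]<.026)&(d>0)).astype(np.uint8);m[:, :180]=0;m[:,390:]=0;m[285:]=0
m=cv2.morphologyEx(m,cv2.MORPH_OPEN,np.ones((3,3)))
n,l,st,c=cv2.connectedComponentsWithStats(m)
for k in range(1,n):
    if st[k,4]>100: print(st[k],cv2.minAreaRect(S[l==k][:,:2].astype(np.float32)*1000))
```

```text
30.65 [ 0.58928459 -0.36910621  0.05632446]
[ 244  209   72   69 2546] ((589.75732421875, -368.5758361816406), (41.26220703125, 40.74153137207031), 14.640604972839355)
```

Centred. Descend, grip and lift.

Call:
{"fn": "play_rows", "kwargs": {"commands": "-.02 .03 -.6 0 0 0;0 0 -.6 0 0 0;0 0 -.53 0 0 0;0 0 0 0 0 0;0 0 0 0 0 0"}}

```text
time_s: 31.2
tcp_pos: [0.5885, -0.3682, 0.0036]
ee_rot: [[-0.937, 0.35, 0.001], [0.35, 0.937, -0.001], [-0.001, -0.0, -1.0]]
wrist_force: [0.3, 0.8, -0.4]
gripper_width: 0.997
gripper_force: 0.0
```

Call:
{"fn": "play_rows", "kwargs": {"commands": "0 0 0 0 0 0;0 0 0 0 0 0;0 0 0 0 0 0;0 0 0 0 0 0;0 0 0 0 0 0;0 0 0 0 0 0;0 0 0 0 0 0;0 0 0 0 0 0;0 0 0 0 0 0;0 0 0 0 0 0", "grip": 10}}

```text
time_s: 32.2
tcp_pos: [0.588, -0.3678, 0.003]
ee_rot: [[-0.937, 0.35, -0.0], [0.35, 0.937, 0.0], [0.0, -0.0, -1.0]]
wrist_force: [-0.7, 0.3, -0.5]
gripper_width: 0.482
gripper_force: 30.0
```

Call:
{"fn": "play_rows", "kwargs": {"commands": "0 0 .5 0 0 0;0 0 1 0 0 0;0 0 1 0 0 0;0 0 1 0 0 0;0 0 1 0 0 0;0 0 1 0 0 0;-.6 .3 .9 0 0 0;-.8 .6 .9 0 0 0;-.8 .8 .3 0 0 0;-.7 .9 0 0 0 0;-.6 1 0 0 0 0;-.5 1 0 0 0 0;-.4 1 0 0 0 0;-.2 1 0 0 0 0;0 .7 0 0 0 0;0 0 0 0 0 0;0 0 0 0 0 0;0 0 0 0 0 0"}}

```text
time_s: 34.0
tcp_pos: [0.4501, -0.1494, 0.2313]
ee_rot: [[-0.937, 0.351, 0.0], [0.351, 0.937, -0.0], [-0.0, 0.0, -1.0]]
wrist_force: [0.5, 1.1, -0.3]
gripper_width: 0.482
gripper_force: 30.0
```

Run:
```python
from h import *
s=r.sense();print(s['time_s'],s['tcp_pos'],s['gripper_width'])
w=cams.camera_info('wrist');p,d=cams.capture('wrist');np.savez('w12.npz',d=d,p=p,tcp=s['tcp_pos'],**w)
cv2.imwrite('pics/w12.png',cv2.resize(p[80:330,150:410],None,fx=2.3,fy=2.3,interpolation=3))
```

```text
34.0 [ 0.45011392 -0.14938147  0.23129263] 0.48213644835519304
```

View pics/w12.png

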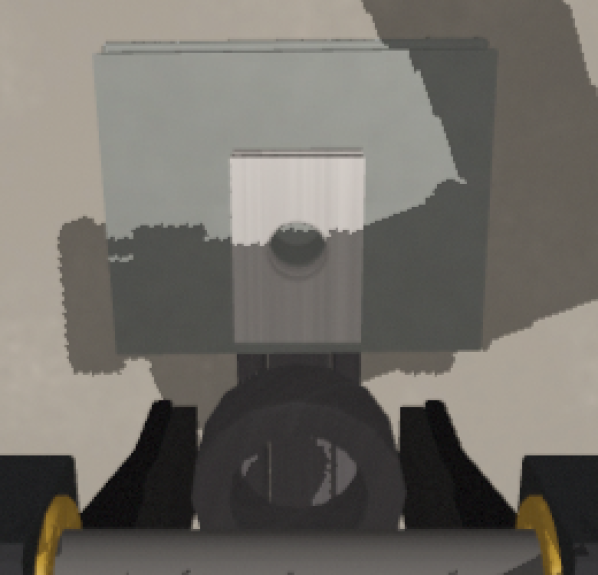

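The stack's hole is at (298,251). The held sleeve is centred at u=299 and its near top edge is at v≈400.

Run:
```python
from h import *
w=dict(np.load('w12.npz'));o=lambda u,v:(u/2.3+150-.3,v/2.3+80-.3);t=w['tcp'];x=np.array([.9366,-.3503])
print('hole',ray(w,o(298,251),.062)[0,:2],'plate c',ray(w,[o(230,155),o(364,153),o(362,343),o(235,343)],.062)[:,:2].mean(0))
print('sleeve',ray(w,o(299,400),t[2]+.017)[0,:2]+.021*x,'tcp',t)
print(ray(w,[o(192,480),o(405,480)],t[2]+.017)[:,:2])
```

```text
hole [ 0.45019272 -0.1491565 ] plate c [ 0.45044704 -0.14935298]
sleeve [ 0.45234191 -0.14963117] tcp [ 0.45011392 -0.14938147  0.23129263]
[[ 0.44105116 -0.16713933]
 [ 0.45525217 -0.12920248]]
```

Call:
{"fn": "play_rows", "kwargs": {"commands": "-.033 .013 -.9 0 0 0;0 0 -.9 0 0 0;0 0 -.9 0 0 0;0 0 -.9 0 0 0;0 0 -.9 0 0 0;0 0 -.7 0 0 0;0 0 -.2 0 0 0;0 0 -.08 0 0 0;0 0 0 0 0 0;0 0 0 0 0 0;0 0 0 0 0 0"}}

```text
time_s: 35.15
tcp_pos: [0.4498, -0.1485, 0.0675]
ee_rot: [[-0.937, 0.35, 0.002], [0.35, 0.937, -0.0], [-0.002, 0.001, -1.0]]
wrist_force: [0.2, -0.8, -1.2]
gripper_width: 0.484
gripper_force: 30.0
```

Call:
{"fn": "play_rows", "kwargs": {"commands": "0 0 0 0 0 0;0 0 0 0 0 0;0 0 0 0 0 0;0 0 0 0 0 0;0 0 0 0 0 0;0 0 0 0 0 0;0 0 0 0 0 0;0 0 .5 0 0 0;0 0 1 0 0 0;0 0 1 0 0 0;0 0 1 0 0 0;0 0 1 0 0 0;0 0 1 0 0 0;0 0 0 0 0 0;0 0 0 0 0 0", "grip": 87}}

```text
time_s: 36.65
tcp_pos: [0.449, -0.1483, 0.2319]
ee_rot: [[-0.937, 0.35, 0.001], [0.35, 0.937, 0.001], [-0.001, 0.001, -1.0]]
wrist_force: [-1.0, 0.3, -0.8]
gripper_width: 1.0
gripper_force: 0.0
```

Run:
```python
from h import *
s=r.sense();print(s['time_s'],s['tcp_pos'])
w=cams.camera_info('wrist');p,d=cams.capture('wrist');np.savez('w13.npz',d=d,p=p,tcp=s['tcp_pos'],**w)
S=cloud(w,d)
for a,b in ((.057,.067),(.077,.087)):
    m=((S[...,2]>a)&(S[...,2]<b)&(d>0)).astype(np.uint8);m[:, :180]=0;m[:,400:]=0;m[285:]=0
    m=cv2.morphologyEx(m,cv2.MORPH_OPEN,np.ones((3,3)));q=S[m>0];print(cv2.minAreaRect(q[:,:2].astype(np.float32)*1000),np.median(q[:,2]))
# circle of sleeve in image: contours
v,u=np.nonzero(m);(cx,cy),ra=cv2.minEnclosingCircle(np.c_[u,v].astype(np.float32));print(cx,cy,ra,ray(w,(cx,cy),.082))
print('pin guess px',proj(w,[.391,-.327,.1]))
```

```text
36.65 [ 0.44901787 -0.1483226   0.23185114]
((450.7756652832031, -149.6979217529297), (52.032920837402344, 76.08881378173828), 69.5279312133789) 0.062008270418488214
((451.40740966796875, -148.69900512695312), (40.8175048828125, 40.49860763549805), 81.27997589111328) 0.08180319284074801
279.3934326171875 196.0382537841797 23.792537689208984 [[ 0.45067959 -0.14840769  0.082     ]]
pin guess px [[ 51.77175514 209.65414209]]
```

Sleeve is on the stack. Next, the pin.

Call:
{"fn": "play_rows", "kwargs": {"commands": "-.246 -.746 0 0 0 0;-.246 -.746 0 0 0 0;-.246 -.746 0 0 0 0;-.246 -.746 0 0 0 0;-.246 -.746 0 0 0 0;-.246 -.746 0 0 0 0;-.246 -.746 0 0 0 0;-.246 -.746 0 0 0 0;0 0 0 0 0 0;0 0 0 0 0 0;0 0 0 0 0 0"}}

```text
time_s: 37.8
tcp_pos: [0.3898, -0.3268, 0.2307]
ee_rot: [[-0.937, 0.35, -0.002], [0.35, 0.937, 0.001], [0.002, 0.0, -1.0]]
wrist_force: [0.8, -0.1, 0.2]
gripper_width: 0.999
gripper_force: 0.0
```

Run:
```python
from h import *
s=r.sense();print(s['time_s'],s['tcp_pos'])
w=cams.camera_info('wrist');p,d=cams.capture('wrist');np.savez('w14.npz',d=d,p=p,tcp=s['tcp_pos'],**w)
S=cloud(w,d)
for n,a,b in (('head',.098,.112),('blk',.040,.050)):
    m=((S[...,2]>a)&(S[...,2]<b)&(d>0)).astype(np.uint8);m[285:]=0;m[:,:180]=0;m[:,390:]=0
    m=cv2.morphologyEx(m,cv2.MORPH_OPEN,np.ones((3,3)));q=S[m>0];print(n,len(q),cv2.minAreaRect(q[:,:2].astype(np.float32)*1000),np.median(q[:,2]))
    v,u=np.nonzero(m);(cx,cy),ra=cv2.minEnclosingCircle(np.c_[u,v].astype(np.float32));print(cx,cy,ra,ray(w,(cx,cy),(a+b)/2))
# block-top (stand) rect by depth from w7
for f in ('w7','w13'):
    z=dict(np.load(f+'.npz'));S=cloud(z,z['d']);d=z['d']
    m=((S[...,2]>.0385)&(S[...,2]<.046)&(d>0)).astype(np.uint8);m[285:]=0;m=cv2.morphologyEx(m,cv2.MORPH_OPEN,np.ones((3,3)))
    n,l,st,c=cv2.connectedComponentsWithStats(m);k=1+np.argmax(st[1:,4]);R=cv2.minAreaRect(S[l==k][:,:2].astype(np.float32)*1000);print(f,R,np.array(R[0])+11.5*np.array([.9366,-.3503]))
```

```text
37.8 [ 0.38979618 -0.32684493  0.23072053]
head 0 ((0.0, 0.0), (0.0, 0.0), 0.0) nan
0.0 0.0 0.0 [[ 0.18696446 -0.45578766  0.105     ]]
blk 3338 ((423.53326416015625, -306.8044128417969), (158.22341918945312, 71.9064712524414), 38.22636032104492) 0.04499482504656173
310.0 206.0 82.28010559082031 [[ 0.42006098 -0.30585438  0.045     ]]
w7 ((438.7447814941406, -145.49134826660156), (160.6571044921875, 127.75126647949219), 70.09022521972656) [ 449.51568149 -149.51979827]
w13 ((438.707763671875, -145.39450073242188), (160.29739379882812, 127.58708190917969), 70.1009292602539) [ 449.47866367 -149.42295073]
  return _methods._mean(a, axis=axis, dtype=dtype,
  ret = ret.dtype.type(ret / rcount)
```

Run:
```python
from h import *
z=dict(np.load('w14.npz'));cv2.imwrite('pics/w14.png',cv2.resize(z['p'][80:330,150:410],None,fx=2.3,fy=2.3,interpolation=3))
S=cloud(z,z['d']);print(S[195:260:8,255:305:8,2].round(3))
```

```text
[[ 0.046  0.043  0.03   0.036  0.044  0.044  0.044]
 [ 0.046  0.046  0.045  0.044  0.046  0.045  0.001]
 [ 0.045  0.046  0.045  0.045  0.046 -0.    -0.001]
 [-0.     0.046  0.045  0.045  0.002  0.     0.   ]
 [-0.    -0.001  0.045  0.001  0.001  0.001  0.   ]
 [-0.001 -0.    -0.     0.    -0.002  0.001 -0.001]
 [ 0.001 -0.     0.     0.001  0.    -0.001  0.001]
 [-0.     0.    -0.     0.    -0.001  0.    -0.   ]
 [-0.    -0.001 -0.001  0.001 -0.001 -0.     0.001]]
```

View pics/w14.png

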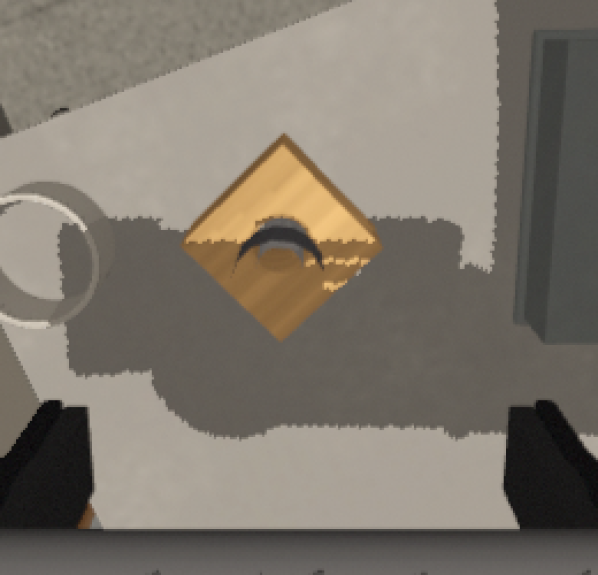

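The head's top cap isn't rendered; only a dark crescent shows, with its upper apex (underside rim) at (279,222). The block corners are at (284,135), (183,243), (281,341) and (382,245).

Run:
```python
from h import *
w=dict(np.load('w14.npz'));o=lambda u,v:(u/2.3+150-.3,v/2.3+80-.3);x=np.array([.9366,-.3503])
c=w['p'][80:330,150:410];g=c.max(2);m=(g<60).astype(np.uint8);m[130:]=0
n,l,st,cc=cv2.connectedComponentsWithStats(m)
for k in range(1,n):
    if st[k,4]>60:print(st[k])
col=g[85:120,119:124].mean(1).round();print(col)
print(ray(w,o(279,222),.081)[0,:2]+.017*x)
print('blk',ray(w,[o(284,136),o(183,243),o(281,341),o(382,245)],.045)[:,:2].mean(0))
```

```text
[104  99  35  15 157]
[227. 228. 228. 228. 227. 226. 224. 217. 193. 159.  97.  99.  95.  76.
  51.  51.  51.  51.  51.  68. 100. 107. 106. 112. 118. 120. 123. 121.
 123. 127. 125. 125. 130. 140. 148.]
[ 0.38807401 -0.33342186]
blk [ 0.38801015 -0.33278301]
```

Run:
```python
from h import *
w=dict(np.load('w14.npz'))
for c in ((.388,-.333),(.390,-.3337),(.392,-.3345)):
    for z in (.081,.105):
        a=np.linspace(0,2*np.pi,73);P=np.c_[c[0]+.017*np.cos(a),c[1]+.017*np.sin(a),np.full(73,z)];q=proj(w,P);print(c,z,q.min(0).round(1),q.max(0).round(1))
p=w['p'];m=(p.max(2)<62);v,u=np.nonzero(m[170:215,240:310]);print(u.min()+240,u.max()+240,v.min()+170,v.max()+170)
for vv in range(178,204,3): 
    uu=np.nonzero(m[vv,240:310])[0]+240
    if len(uu):print(vv,uu.min(),uu.max())
```

```text
(0.388, -0.333) 0.081 [251.9 176. ] [291.2 213.9]
(0.388, -0.333) 0.105 [249.8 182.4] [292.1 222.9]
(0.39, -0.3337) 0.081 [252.  178.4] [291.2 216.2]
(0.39, -0.3337) 0.105 [250. 185.] [292.1 225.4]
(0.392, -0.3345) 0.081 [252.  180.9] [291.1 218.5]
(0.392, -0.3345) 0.105 [250.  187.6] [292.  227.8]
254 288 179 193
181 261 280
184 258 284
187 255 286
190 254 288
193 288 288
```

Call:
{"fn": "play_rows", "kwargs": {"commands": "0 -.23 -.8 0 0 0;0 0 -.9 0 0 0;0 0 -.9 0 0 0;0 0 -.9 0 0 0;0 0 -.8 0 0 0;0 0 -.56 0 0 0;0 0 0 0 0 0;0 0 0 0 0 0"}}

```text
time_s: 38.65
tcp_pos: [0.3906, -0.3342, 0.0861]
ee_rot: [[-0.937, 0.349, -0.0], [0.349, 0.937, -0.0], [-0.0, -0.0, -1.0]]
wrist_force: [-0.4, 0.2, 0.3]
gripper_width: 0.997
gripper_force: 0.0
```

Call:
{"fn": "play_rows", "kwargs": {"commands": "0 0 0 0 0 0;0 0 0 0 0 0;0 0 0 0 0 0;0 0 0 0 0 0;0 0 0 0 0 0;0 0 0 0 0 0;0 0 0 0 0 0;0 0 0 0 0 0;0 0 0 0 0 0;0 0 0 0 0 0;0 0 0 0 0 0", "grip": 10}}

```text
time_s: 39.75
tcp_pos: [0.39, -0.3345, 0.0857]
ee_rot: [[-0.937, 0.35, -0.0], [0.35, 0.937, -0.0], [0.0, -0.0, -1.0]]
wrist_force: [0.7, -0.8, -0.3]
gripper_width: 0.38
gripper_force: 30.0
```

Call:
{"fn": "play_rows", "kwargs": {"commands": "0 0 .5 0 0 0;0 0 1 0 0 0;0 0 1 0 0 0;0 0 1 0 0 0;0 0 .5 0 0 0;.198 .617 0 0 0 0;.198 .617 0 0 0 0;.198 .617 0 0 0 0;.198 .617 0 0 0 0;.198 .617 0 0 0 0;.198 .617 0 0 0 0;.198 .617 0 0 0 0;.198 .617 0 0 0 0;.198 .617 0 0 0 0;.198 .617 0 0 0 0;0 0 0 0 0 0;0 0 0 0 0 0;0 0 0 0 0 0"}}

```text
time_s: 41.55
tcp_pos: [0.449, -0.1497, 0.2054]
ee_rot: [[-0.937, 0.351, -0.001], [0.351, 0.937, 0.0], [0.001, -0.0, -1.0]]
wrist_force: [-0.1, -0.2, -1.7]
gripper_width: 0.382
gripper_force: 30.0
```

Run:
```python
from h import *
s=r.sense();print(s['time_s'],s['tcp_pos'],s['gripper_width'])
w=cams.camera_info('wrist');p,d=cams.capture('wrist');np.savez('w15.npz',d=d,p=p,tcp=s['tcp_pos'],**w)
cv2.imwrite('pics/w15.png',cv2.resize(p[110:300,180:380],None,fx=3,fy=3,interpolation=3))
t=s['tcp_pos'];print(proj(w,[t,t-[0,0,.0047],t-[0,0,.0857],[.4495,-.1495,.082],[.4514,-.1487,.082]]))
```

```text
41.55 [ 0.44895997 -0.14966769  0.20544569] 0.38181351226638355
[[278.55863132 274.94094261]
 [278.58376354 270.52660612]
 [278.88156903 218.21869982]
 [279.40122142 203.65610547]
 [281.16976163 205.4530545 ]]
```

View pics/w15.png

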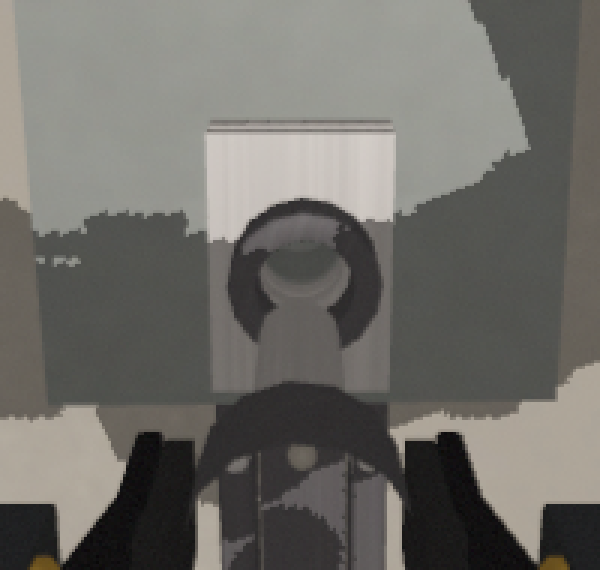

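The pin is upright. Its tip is at about (300,300) in the crop, roughly 2–3 mm short of the sleeve hole centre along the rails, so I'll correct that and lower slowly.

Call:
{"fn": "play_rows", "kwargs": {"commands": ".087 -.033 0 0 0 0;0 0 -.4 0 0 0;0 0 -.4 0 0 0;0 0 -.4 0 0 0;0 0 -.4 0 0 0;0 0 -.2 0 0 0;0 0 0 0 0 0;0 0 0 0 0 0"}}

```text
time_s: 42.4
tcp_pos: [0.4524, -0.1506, 0.1522]
ee_rot: [[-0.937, 0.35, 0.001], [0.35, 0.937, -0.0], [-0.001, -0.0, -1.0]]
wrist_force: [-0.3, -0.8, -1.3]
gripper_width: 0.385
gripper_force: 30.0
```

Call:
{"fn": "play_rows", "kwargs": {"commands": "0 0 -.2 0 0 0;0 0 -.2 0 0 0;0 0 -.2 0 0 0;0 0 -.2 0 0 0;0 0 -.2 0 0 0;0 0 0 0 0 0;0 0 0 0 0 0"}}

```text
time_s: 43.1
tcp_pos: [0.452, -0.1503, 0.1216]
ee_rot: [[-0.937, 0.35, -0.0], [0.35, 0.937, -0.0], [0.0, -0.0, -1.0]]
wrist_force: [-0.2, 0.2, -1.8]
gripper_width: 0.384
gripper_force: 30.0
```

Call:
{"fn": "play_rows", "kwargs": {"commands": "0 0 -.2 0 0 0;0 0 -.2 0 0 0;0 0 -.2 0 0 0;0 0 -.2 0 0 0;0 0 -.2 0 0 0;0 0 -.1 0 0 0;0 0 0 0 0 0;0 0 0 0 0 0"}}

```text
time_s: 43.9
tcp_pos: [0.4522, -0.1503, 0.0888]
ee_rot: [[-0.937, 0.35, 0.0], [0.35, 0.937, -0.0], [-0.0, -0.0, -1.0]]
wrist_force: [0.6, -0.2, -1.2]
gripper_width: 0.385
gripper_force: 30.0
```

Run:
```python
from h import *
s=r.sense();print(s['time_s'],s['tcp_pos'],s['wrist_force'])
w=cams.camera_info('wrist');p,d=cams.capture('wrist');t=s['tcp_pos']
q,_=cams.capture('side');i=cams.camera_info('side');c=proj(i,[.45,-.15,.09])[0].astype(int);print(c)
b=q[c[1]-40:c[1]+30,c[0]-50:c[0]+50]
cv2.imwrite('pics/w16.png',np.hstack([p[110:320,180:380],cv2.resize(b,(300,210),interpolation=3)]))
```

```text
43.9 [ 0.4521686  -0.15034288  0.08879712] [ 0.605994   -0.23915368 -1.16184388]
[309 200]
```

View pics/w16.png

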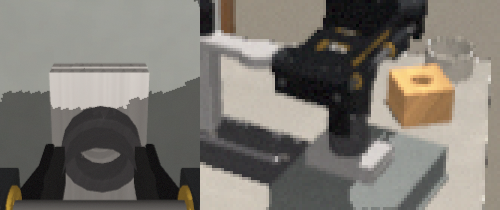

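That shows the shank down inside the stack with the sleeve still upright. I've now viewed 16 pictures, which is over the 14 limit, so I'll use numbers only from here.

Call:
{"fn": "play_rows", "kwargs": {"commands": "0 0 -.05 0 0 0;0 0 0 0 0 0;0 0 0 0 0 0"}}

```text
time_s: 44.3
tcp_pos: [0.452, -0.1503, 0.0873]
ee_rot: [[-0.937, 0.35, 0.0], [0.35, 0.937, 0.0], [-0.0, 0.0, -1.0]]
wrist_force: [-0.6, -0.8, -2.3]
gripper_width: 0.383
gripper_force: 30.0
```

Call:
{"fn": "play_rows", "kwargs": {"commands": "0 0 0 0 0 0;0 0 0 0 0 0;0 0 0 0 0 0;0 0 0 0 0 0;0 0 0 0 0 0;0 0 0 0 0 0;0 0 0 0 0 0;0 0 .5 0 0 0;0 0 1 0 0 0;0 0 1 0 0 0;0 0 1 0 0 0;0 0 1 0 0 0;0 0 1 0 0 0;0 0 0 0 0 0;0 0 0 0 0 0", "grip": 80}}

```text
time_s: 45.8
tcp_pos: [0.452, -0.1502, 0.2526]
ee_rot: [[-0.937, 0.35, 0.001], [0.35, 0.937, 0.001], [-0.001, 0.001, -1.0]]
wrist_force: [0.3, 0.7, 0.4]
gripper_width: 0.92
gripper_force: 0.0
```

Run:
```python
from h import *
s=r.sense();print(s['time_s'],s['tcp_pos'])
w=cams.camera_info('wrist');p,d=cams.capture('wrist');np.savez('w17.npz',d=d,p=p,**w)
S=cloud(w,d)
for a,b in ((.057,.067),(.077,.0845),(.085,.1055),(.1,.115)):
    m=((S[...,2]>a)&(S[...,2]<b)&(d>0)).astype(np.uint8);m[:, :180]=0;m[:,400:]=0;m[280:]=0
    q=S[m>0]
    if len(q)>4: print(a,len(q),cv2.minAreaRect(q[:,:2].astype(np.float32)*1000),np.median(q[:,2]))
# head crescent: expected rims vs dark pixels
for c in ((.4495,-.1495),):
  for z in (.082,.106):
    a=np.linspace(0,2*np.pi,73);q=proj(w,np.c_[c[0]+.017*np.cos(a),c[1]+.017*np.sin(a),np.full(73,z)]);print(z,q.min(0),q.max(0))
c=int(round(q[:,0].mean()));print(c,[(v,int(p[v,c].max()),round(float(S[v,c,2]),3)) for v in range(150,250,2)])
```

```text
45.8 [ 0.45199361 -0.15015479  0.25257584]
0.057 2658 ((450.8559875488281, -149.71827697753906), (52.06300735473633, 76.20690155029297), 69.45637512207031) 0.062024063797803876
0.077 870 ((451.3403015136719, -148.78475952148438), (40.693302154541016, 40.70440673828125), 70.55420684814453) 0.08174218185218551
0.085 159 ((441.0299072265625, -146.84945678710938), (32.88307571411133, 13.181096076965332), 75.71341705322266) 0.09601853399881212
0.1 48 ((440.1764831542969, -144.95779418945312), (30.19309425354004, 9.759852409362793), 67.41243743896484) 0.10333483457046005
0.082 [260.00215213 167.3757479 ] [297.07470267 203.48048292]
0.106 [258.62881038 172.82627821] [298.36176573 211.30706223]
279 [(150, 188, 0.063), (152, 188, 0.063), (154, 188, 0.062), (156, 188, 0.063), (158, 186, 0.063), (160, 187, 0.061), (162, 108, 0.066), (164, 48, 0.076), (166, 86, 0.082), (168, 102, 0.081), (170, 57, 0.082), (172, 44, 0.093), (174, 47, 0.102), (176, 98, 0.071), (178, 83, 0.081), (180, 66, 0.008), (182, 65, 0.018), (184, 63, 0.026), (186, 62, 0.036), (188, 76, 0.042), (190, 92, 0.048), (192, 91, 0.054), (194, 97, 0.061), (196, 67, 0.061), (198, 40, 0.072), (200, 37, 0.078), (202, 47, 0.081), (204, 45, 0.082), (206, 46, 0.081), (208, 61, 0.081), (210, 100, 0.063), (212, 102, 0.061), (214, 100, 0.063), (216, 100, 0.062), (218, 102, 0.061), (220, 74, 0.042), (222, 74, 0.043), (224, 61, 0.042), (226, 46, 0.012), (228, 45, 0.01), (230, 46, 0.01), (232, 47, 0.01), (234, 45, 0.01), (236, 60, 0.011), (238, 89, 0.025), (240, 97, 0.415), (242, 92, 0.028), (244, 86, 0.027), (246, 48, 0.009), (248, 46, 0.01)]
```

The pin is seated: the head wall spans z≈.082–.105, about 2 mm off axis. Now I'll push the keeper home.

Call:
{"fn": "play_rows", "kwargs": {"commands": ".613 -.224 0 0 0 0;.613 -.224 0 0 0 0;.613 -.224 0 0 0 0;.613 -.224 0 0 0 0;.613 -.224 0 0 0 0;.613 -.224 0 0 0 0;.613 -.224 0 0 0 0;.613 -.224 0 0 0 0;.613 -.224 0 0 0 0;0 0 0 0 0 0;0 0 -.6 0 0 0;0 0 -.6 0 0 0;0 0 -.6 0 0 0;0 0 -.6 0 0 0;0 0 -.6 0 0 0;0 0 -.15 0 0 0;0 0 0 0 0 0;0 0 0 0 0 0"}}

```text
time_s: 47.65
tcp_pos: [0.6177, -0.2108, 0.1585]
ee_rot: [[-0.937, 0.35, 0.001], [0.35, 0.937, -0.0], [-0.001, -0.0, -1.0]]
wrist_force: [0.9, -0.6, 0.4]
gripper_width: 0.918
gripper_force: 0.0
```

Call:
{"fn": "play_rows", "kwargs": {"commands": "0 0 0 0 0 0;0 0 0 0 0 0;0 0 0 0 0 0;0 0 0 0 0 0;0 0 0 0 0 0;0 0 0 0 0 0;0 0 0 0 0 0;0 0 0 0 0 0;0 0 0 0 0 0;0 0 0 0 0 0;0 0 0 0 0 0", "grip": 0}}

```text
time_s: 48.75
tcp_pos: [0.6176, -0.2106, 0.1577]
ee_rot: [[-0.937, 0.35, 0.0], [0.35, 0.937, 0.0], [-0.0, 0.0, -1.0]]
wrist_force: [0.4, 1.2, -0.3]
gripper_width: 0.314
gripper_force: 30.0
```

Call:
{"fn": "play_rows", "kwargs": {"commands": "-.286 .107 0 0 0 0;-.286 .107 0 0 0 0;-.286 .107 0 0 0 0;-.286 .107 0 0 0 0;-.286 .107 0 0 0 0;-.286 .107 0 0 0 0;-.286 .107 0 0 0 0;-.286 .107 0 0 0 0;-.286 .107 0 0 0 0;-.286 .107 0 0 0 0;-.286 .107 0 0 0 0;-.286 .107 0 0 0 0;0 0 0 0 0 0;0 0 0 0 0 0;0 0 0 0 0 0"}}

```text
time_s: 50.25
tcp_pos: [0.5141, -0.173, 0.1577]
ee_rot: [[-0.937, 0.35, -0.0], [0.35, 0.937, -0.001], [-0.0, -0.001, -1.0]]
wrist_force: [0.9, -7.4, -4.2]
gripper_width: 0.313
gripper_force: 30.0
```

Call:
{"fn": "play_rows", "kwargs": {"commands": "-.1 .037 0 0 0 0;0 0 0 0 0 0;0 0 0 0 0 0;0 0 0 0 0 0"}}

```text
time_s: 50.65
tcp_pos: [0.5141, -0.173, 0.1577]
ee_rot: [[-0.937, 0.35, 0.006], [0.35, 0.937, -0.003], [-0.007, -0.001, -1.0]]
wrist_force: [8.3, -12.4, -8.7]
gripper_width: 0.315
gripper_force: 30.0
```

It's at the home stop. Release, lift and verify.

Call:
{"fn": "play_rows", "kwargs": {"commands": "0 0 0 0 0 0;0 0 0 0 0 0;0 0 0 0 0 0;0 0 0 0 0 0;0 0 0 0 0 0;0 0 0 0 0 0;0 0 .5 0 0 0;0 0 1 0 0 0;0 0 1 0 0 0;0 0 1 0 0 0;0 0 1 0 0 0;0 0 0 0 0 0;0 0 0 0 0 0;0 0 0 0 0 0", "grip": 80}}

```text
time_s: 52.05
tcp_pos: [0.5109, -0.1709, 0.2915]
ee_rot: [[-0.937, 0.35, -0.002], [0.35, 0.937, 0.001], [0.002, -0.0, -1.0]]
wrist_force: [0.7, 1.2, -0.7]
gripper_width: 0.923
gripper_force: 0.0
```

Run:
```python
from h import *
s=r.sense();print(s['time_s'],s['tcp_pos'],s['wrist_force'])
w=cams.camera_info('wrist');p,d=cams.capture('wrist');S=cloud(w,d);x=np.array([.9366,-.3503]);y=np.array([.3503,.9366])
for n,a,b in (('plates',.057,.067),('sleeve',.077,.0845),('disc',.14,.155)):
    m=(S[...,2]>a)&(S[...,2]<b)&(d>0);m[:, :180]=0;m[:,400:]=0;m[280:]=0
    q=S[m][:,:2]-[.4495,-.1495]
    if len(q)>9: print(n,len(q),'along',np.percentile(q@x,[1,99]).round(4),'across',np.percentile(q@y,[1,99]).round(4))
```

```text
52.05 [ 0.51088461 -0.1708989   0.2915136 ] [ 0.71626538  1.17942888 -0.67448341]
plates 1479 along [-0.0363  0.0385] across [-0.0256  0.0261]
disc 3667 along [-0.0191  0.0593] across [-0.0185  0.019 ]
```

```bash
python3 -c "
from station import r
print(r.finish_job())"
```

```text
the job is handed in; nothing more can be done
None
```

I handed the job in at about 52 s with no verdict shown: both plates found (no others seen), sleeve and pin are stacked within about 2 mm of the bore axis and the keeper is home at its stop; I viewed 16 pictures against the limit of 14.

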